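# Build a bridge tier on a kiln shelf

### The job

Load the kiln shelf around the beaker that already stands on it. Stand the tall square post on the beaker's left and the round post on its right (as seen from the robot), both in line with the beaker along the shelf's long direction and each with its centre 70 mm from the beaker's centre; then lay the long flat bat level across the two posts, centred over the beaker and running along the shelf, and last stand the bud vase upright on the middle of the bat. Do not shift the beaker, and leave the short post and the two paint jars where they are.

Things in the scene. Friction and masses are not known exactly. Their poses are not given: they have to be found in the camera images.
- kiln_shelf: kiln shelf, fixed: a beige-grey flat slab lying on the table, 160 mm deep (its x), 300 mm long (its y), 15 mm thick. Origin: centre of its underside; z up. Its y axis (the long direction) points roughly to the robot's left (world +y), turned by at most 0.3 rad.
- beaker: beaker, loose: pale unglazed open cup without handle, 64 mm across at the rim, 75 mm high, wall 5 mm, about 150 g, standing upright near the middle of the kiln shelf. Origin: centre of its underside; z up; its x and y axes start parallel to the shelf's. To be left where it stands.
- square_post: tall square post, loose: a plain clay-coloured prism 40 x 40 mm, 90 mm high, about 280 g, standing on end on the table at any yaw. Origin: centre of its underside; z up, x and y square to its side faces.
- round_post: round post, loose: a plain clay-coloured cylinder 40 mm in diameter, 90 mm high, about 230 g, standing on end on the table. Origin: centre of its underside; z up.
- bat: bat, loose: a plain clay-coloured flat bar 56 mm wide (its x), 200 mm long (its y), 12 mm thick, about 280 g, lying flat on the table at the robot's right, roughly pointing away from the robot. Origin: centre of its underside; z up.
- vase: bud vase, loose: pale unglazed, 88 mm high, about 130 g, standing on the table; round belly up to 54 mm across between 18 and 36 mm height, foot 44 mm across, above it from 52 to 88 mm a straight neck 26 mm in diameter by which it is well gripped. Solid, with a dark mouth on top. Origin: centre of its underside; z up.
- short_post: short square post, loose, a bystander: clay-coloured, 40 x 40 mm, only 50 mm high, standing on the table at the robot's left. Origin: centre of its underside. Not to be moved.
- jar_near: paint jar with an orange lid, loose, a bystander: 60 mm in diameter, 80 mm high, nearer the robot on its right. Origin: centre of its underside. Not to be moved.
- jar_far: paint jar with a blue lid, loose, a bystander: 60 mm in diameter, 80 mm high, far from the robot on its right, beyond the shelf. Origin: centre of its underside. Not to be moved.
Things that resemble listed ones, but are neither listed nor needed, are in the scene too. Leave any green or turquoise look-alike of the vase alone.

How it is judged:
By the outcome, as a careful person would: the job done as asked, in the order asked, and still so for the second after the job is handed in, with the robot touching nothing.
It also fails if it takes over 115 s, if anything falls off the work surface, if the arm or the gripper's body presses on something with over 40 N, if the wrist force passes 120 N, or if a joint passes its speed limit or range.

### The arm

A 6-joint arm with a two-finger parallel gripper is mounted at the origin on the work surface. World frame = base frame: x ahead of the robot, y to its left, z up, the work surface at z = 0. Lengths are in m, angles in rad, forces in N, time in s.
With the tool pointing down it reaches from about 0.25 to 0.775 m from the base axis. Payload 4 kg.
Tool frame: the origin (TCP) lies at the centre of the arm's flange, where the gripper is bolted on; the fingertips stand ahead of it and the grasp point (between the pads) lies 180 mm ahead of it (robot.tcp_to_tips is the z of the fingertips in the tool frame, in m); z points along the fingers, y is the direction in which the jaws open and shut (so a half turn about z gives the same grasp; the last joint's range is limited). The gripper opens to 94 mm and grips with 3 to 60 N. Pads are 16 mm wide; open, the fingers measure 119 mm over their backs; the gripper's body (75 mm by 177 mm) begins 78 mm behind the grasp point.
Start: joints at [1.135, 0.087, 1.371, -0, 1.684, -0.103], TCP at [0.18, 0.52, 0.405] pointing down, gripper open.
Joint ranges: [-3.1, 3.1], [-0.76, 2.03], [0.27, 2.55], [-1.08, 4.22], [0.17, 2.65], [-2.57, 2.57]. Speed limits (rad/s): [2.79, 2.79, 3.14, 3.14, 3.14, 3.14].

### API

Orientations are given as [roll, pitch, yaw] about the fixed x, y, z axes, in that order (R = Rz(yaw) Ry(pitch) Rx(roll)).
In Python, from bench import robot gives the robot as it stands.
- The arm moves only by the tool move_arm, never from a script. Its argument "increments" is a list that holds one entry, the list of rows, each a list of 7 numbers: the opening, from 0 (shut) to 1 (fully open), then the shift along the tool's x, y, z as a fraction of full scale, then the turn, a rotation vector about the tool's x, y, z as a fraction of full scale. In form: [[[jaw, dx, dy, dz, rx, ry, rz], ...]]. A call has 1 to 8 rows; each row is the pose to reach, as a shift and turn from the pose commanded when the call began, along the tool's axes at that moment; what a row does not reach only later rows make up. Full scale, the value 1, is 0.1 m for a shift and pi/2 rad for a turn. A row lasts 1/12 s, in which the tool goes at most 41.7 mm and 7.16 degrees, less where a joint would pass 70% of its speed; a pose out of reach is approached as far as the arm can. A call with a number of a shift or a turn outside -1 to 1 is refused whole. A call with a gripper value outside its range is refused whole. The fingers move at their own pace and stop on an object; the grip force is fixed at half the most. Time passes only in rows, so rows that repeat a pose let the fingers close. It gives the time, the measured TCP pose, the force and the opening at its end, in the units of the state.
- robot.get_obs(): the state, without advancing time (a new reading comes with each control period).
- robot.snapshot(name): name is "scene" or "side" or "wrist"; returns (picture, depth): 420x560x3 uint8, red, green, blue; 420x560 float32, m along the optical axis (not along the pixel's ray), 0 where there is no reading.
- robot.camera_params(name): a dict with "mtx" (3x3 intrinsics, pixels), "R" (3x3) and "t" (3): a world point X has camera coordinates R X + t. Camera axes: x right, y down, z forward; pixel columns grow to the right and rows downward; lengths in m; the calibration is good to about 2 mm. The wrist camera is an equidistant fisheye: a pixel r from the principal point sees the ray r / f radians off the axis. A picture is of the moment at which its call begins: read the wrist's pose just before it. camera_params takes no time and is no camera call; for the wrist camera it gives the pose at the moment of the call.
- robot.close_job(): hands the job in, once; it reports no verdict.
The state is a dict: "time": time; "joint_positions": joint angles; "qvel": joint speeds; "joint_torque": joint torques, N m; "tool_pos": TCP position; "ee_rot": TCP orientation; "wrist_force": force on the tool from outside, world axes, zero at the start; "wrist_torque": the same for the moment, N m; "width": finger opening in m.
Only numpy, scipy, OpenCV 4.12 (cv2) and the standard library are available. Lean on these libraries where they do the work, as an engineer would, in place of code of your own. Each camera call takes 0.05 s, during which the arm holds its last target.

## Working session

There is one attempt and no reset: what is moved stays moved. The work goes in short steps, Python scripts to look and compute and a tool call to move; the robot and the scene stay as the last step left them, time stands still between calls to the robot, and variables do not carry over. Pictures are saved under pics/ and viewed, and the job is handed in when it is done.

Besides the shell and the picture viewer there is one more tool, called after "Request:" in YAML: its name, and indented under it one key for each argument. move_arm: Moves the arm, as the interface text tells. Its arguments: {"type":"object","properties":{"increments":{"type":"array","items":{"type":"array","items":{"type":"array","items":{"type":"number","minimum":-1,"maximum":1}}}}},"required":["increments"]}

```bash
ls; mkdir -p pics; python3 - <<'E'
from bench import robot
import cv2,numpy as np
print(robot.get_obs(), robot.tcp_to_tips)
for n in ("scene","side"):
    p,d=robot.snapshot(n); cv2.imwrite(f"pics/{n}0.png",p[:,:,::-1]); np.savez(f"pics/{n}0.npz",p=p,d=d,**robot.camera_params(n))
    print(n,robot.camera_params(n))
E
```

```text
pics
{'time': 0.0, 'joint_positions': array([ 1.13488879e+00,  8.79426683e-02,  1.37221123e+00, -3.02642730e-05,
        1.68359949e+00, -1.03116873e-01]), 'qvel': array([-8.63190660e-04, -1.32726317e-03,  4.23512140e-04,  5.90782509e-07,
        1.07387674e-03,  1.23316045e-03]), 'joint_torque': array([-9.95529663e-04, -3.40192616e+01, -3.02424145e+01,  7.16360752e-02,
        3.33326217e-02, -1.75529112e-04]), 'tool_pos': array([0.17964631, 0.51971875, 0.40353228]), 'ee_rot': array([-3.13944030e+00, -1.92494358e-04,  2.80879841e+00]), 'wrist_force': array([0.58035484, 0.04125112, 0.17219839]), 'wrist_torque': array([ 0.00706519, -0.02923267, -0.00800242]), 'width': 0.09415309831441791} 0.1992
scene {'mtx': array([[404.99795791,   0.        , 269.18830274],
       [  0.        , 404.99795791, 200.69577193],
       [  0.        ,   0.        ,   1.        ]]), 'R': array([[-0.60188897,  0.79844847,  0.01448118],
       [ 0.62385125,  0.48143938, -0.61565067],
       [-0.49853715, -0.36151924, -0.78788613]]), 't': array([ 0.29091181, -0.29495483,  1.47709811])}
side {'mtx': array([[472.94618838,   0.        , 277.33753312],
       [  0.        , 472.94618838, 212.60793848],
       [  0.        ,   0.        ,   1.        ]]), 'R': array([[-0.85468237, -0.51913832,  0.00366777],
       [-0.28527091,  0.46372903, -0.83879431],
       [ 0.43374942, -0.71794901, -0.54443609]]), 't': array([0.44863208, 0.16685065, 1.40370578])}
```

View pics/scene0.png

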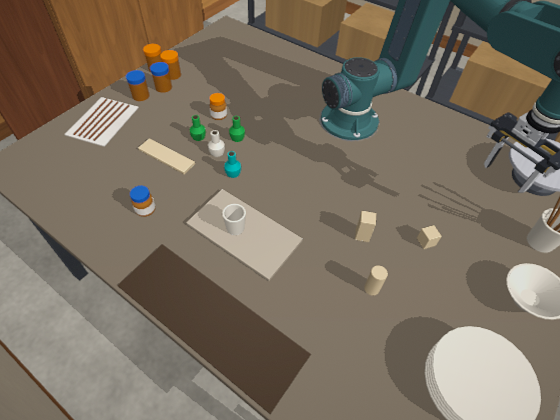

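View pics/side0.png

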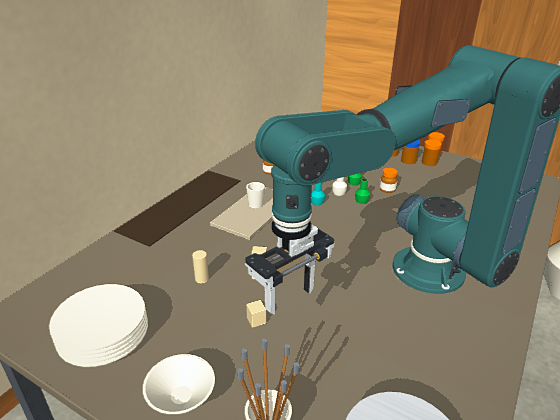

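The scene view shows these objects:
- Shelf about (245,233), beaker (234,218), tall square post (367,226), round post (376,280), short post (430,237), bat (166,156).
- White vase (216,145), with look-alikes at green (197,128), green (237,129) and turquoise (232,165).
- Near orange jar (218,105) and far blue jar (142,200).

Next I'll measure them from depth.

```bash
cat > h.py <<'E'
import numpy as np,cv2
def cloud(f):
    z=np.load(f); p,d,K,R,t=z['p'],z['d'],z['mtx'],z['R'],z['t']
    v,u=np.mgrid[:420,:560]
    X=np.stack([(u-K[0,2])/K[0,0]*d,(v-K[1,2])/K[1,1]*d,d],-1)
    W=(X-t)@R
    W[d==0]=np.nan
    return p,W
def ray(f,uv,zp):
    z=np.load(f);K,R,t=z['mtx'],z['R'],z['t']
    uv=np.atleast_2d(uv).astype(float)
    r=np.c_[(uv[:,0]-K[0,2])/K[0,0],(uv[:,1]-K[1,2])/K[1,1],np.ones(len(uv))]@R
    c=-R.T@t
    return c+r*((zp-c[2])/r[:,2])[:,None]
E
python3 - <<'E'
from h import *
np.set_printoptions(precision=4,suppress=True)
p,W=cloud('pics/scene0.npz')
boxes={'shelf':(180,185,305,280),'beaker':(218,198,250,240),'sq':(352,205,380,245),'rd':(362,260,390,298),'short':(416,224,444,250),'bat':(134,135,198,175),'vase':(205,126,226,160),'g1':(187,113,207,142),'g2':(227,115,247,142),'tq':(222,148,244,180),'jn':(205,92,230,118),'jf':(128,185,157,217)}
H={'shelf':.015,'beaker':.075,'sq':.09,'rd':.09,'short':.05,'bat':.012,'vase':.088,'g1':.088,'g2':.088,'tq':.088,'jn':.08,'jf':.08}
for k,(a,b,c,e) in boxes.items():
    w=W[b:e,a:c]; z=w[...,2]
    m=(abs(z-H[k])<(.004 if H[k]<.02 else .007))
    zt=np.nanpercentile(z,99.5)
    pts=w[m]
    if len(pts)<4: print(k,'zmax',zt,'n',len(pts));continue
    r=cv2.minAreaRect((pts[:,:2]*1000).astype(np.float32))
    print(k,'ztop %.4f n%d'%(zt,len(pts)),'mean',pts.mean(0),'rect',np.array(r[0]),np.array(r[1]),r[2])
w=W[300:320,330:400];print('table z',np.nanmedian(w[...,2]))
E
```

```text
shelf ztop 0.0894 n4246 mean [0.6221 0.0228 0.0153] rect [615.4302   7.948 ] [163.0128 301.6957] 0.19354070723056793
beaker ztop 0.0925 n127 mean [ 0.624  -0.0159  0.0754] rect [625.697  -13.8464] [57.5523 57.2101] 88.297607421875
sq ztop 0.0929 n196 mean [0.4164 0.2834 0.0898] rect [414.3065 283.1453] [41.4009 39.9573] 26.665990829467773
rd ztop 0.0927 n204 mean [0.548  0.3847 0.0896] rect [546.3763 384.2678] [40.1101 39.5054] 52.041202545166016
short ztop 0.0532 n201 mean [0.3244 0.4389 0.0497] rect [322.7746 438.0493] [40.9725 40.6322] 57.01540756225586
bat ztop 0.0209 n737 mean [ 0.538  -0.3849  0.0121] rect [ 495.426  -395.8837] [144.8933 212.3076] 4.779079437255859
vase ztop 0.0903 n49 mean [ 0.4198 -0.2688  0.0868] rect [ 418.6227 -269.6043] [26.8824 22.1499] 19.508821487426758
g1 ztop 0.0900 n48 mean [ 0.4029 -0.368   0.0872] rect [ 402.8401 -367.7411] [25.7774 23.1344] 43.149166107177734
g2 ztop 0.0908 n39 mean [ 0.3241 -0.2591  0.088 ] rect [ 322.9608 -260.66  ] [23.1239 20.8   ] 81.00084686279297
tq ztop 0.0904 n53 mean [ 0.4581 -0.1651  0.0877] rect [ 457.4355 -165.6282] [23.4941 21.7391] 39.26298141479492
jn ztop 0.0838 n132 mean [ 0.2739 -0.3884  0.0801] rect [ 271.0696 -390.7627] [52.8671 49.4831] 40.08692169189453
jf ztop 0.0838 n236 mean [ 0.73   -0.278   0.0799] rect [ 728.5427 -280.0583] [54.0475 51.3196] 55.73280715942383
table z 0.0004286913798071958
```

```bash
python3 - <<'E'
import cv2
p=cv2.imread('pics/scene0.png')
cv2.imwrite('pics/cropA.png',cv2.resize(p[90:290,125:325],None,fx=3,fy=3,interpolation=cv2.INTER_CUBIC))
cv2.imwrite('pics/cropB.png',cv2.resize(p[190:310,330:460],None,fx=4,fy=4,interpolation=cv2.INTER_CUBIC))
E
```

```text
(no output)
```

View pics/cropA.png

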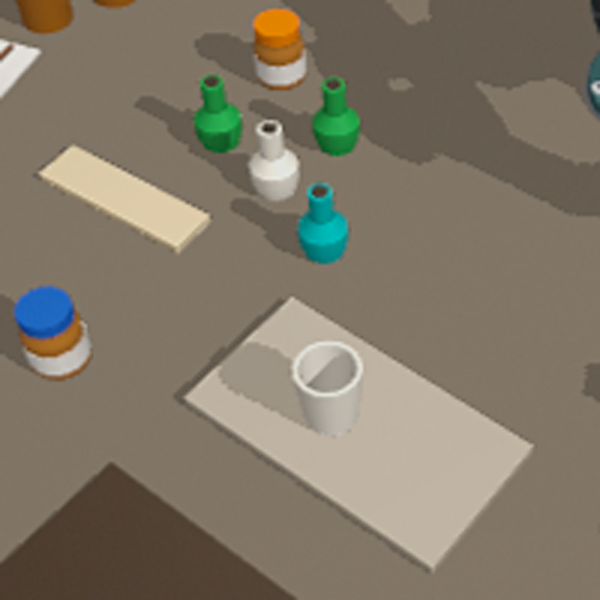

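View pics/cropB.png

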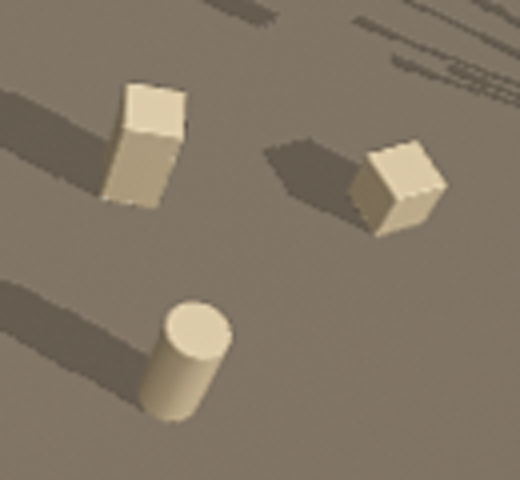

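```bash
python3 - <<'E'
from h import *
np.set_printoptions(precision=4,suppress=True)
f='pics/scene0.npz'
p,W=cloud(f)
z=W[...,2]
def toplane(mask,h):
    cs,_=cv2.findContours(mask.astype(np.uint8),cv2.RETR_EXTERNAL,cv2.CHAIN_APPROX_NONE)
    c=max(cs,key=cv2.contourArea)[:,0]
    return c,ray(f,c,h)[:,:2]
def circ(P):
    A=np.c_[2*P,np.ones(len(P))];s=np.linalg.lstsq(A,(P**2).sum(1),rcond=None)[0]
    return s[:2],np.sqrt(s[2]+s[:2]@s[:2])
def box(a,b,c,e):
    m=np.zeros(z.shape,bool);m[b:e,a:c]=1;return m
for k,b,h in (('beaker',(215,195,255,245),.09),('rd',(362,260,392,300),.09),('vase',(205,126,226,160),.088),('jn',(205,90,232,120),.08),('jf',(128,183,157,217),.08)):
    m=box(*b)&(abs(z-h)<.004)
    P=W[m][:,:2]
    c,Q=toplane(m,h)
    hull=cv2.convexHull((Q*1000).astype(np.float32))[:,0]/1000
    print(k,m.sum(),'circ hull',*circ(hull),'minEnc',cv2.minEnclosingCircle((Q*1000).astype(np.float32)))
for k,b,h in (('sq',(345,200,385,245),.09),('short',(414,222,446,252),.05),('bat',(130,130,205,180),.012),('shelf',(170,180,310,285),.015)):
    m=box(*b)&(abs(z-h)<.005 if h>.02 else (abs(z-h)<.005)&(p[...,0]>140))
    if k=='shelf': m=box(*b)&(((abs(z-h)<.005)&(p[...,0]>0))); 
    m=cv2.morphologyEx(m.astype(np.uint8),cv2.MORPH_OPEN,np.ones((2,2)))
    c,Q=toplane(m,h)
    r=cv2.minAreaRect((Q*1000).astype(np.float32))
    print(k,m.sum(),r)
    if k in('bat','shelf'):print(cv2.boxPoints(r), Q[::25]*1000)
E
```

```text
beaker 124 circ hull [ 0.6248 -0.0148] 0.0315758009571802 minEnc ((624.922119140625, -15.18148136138916), 32.80716323852539)
rd 190 circ hull [0.547  0.3845] 0.02008684550213588 minEnc ((547.1758422851562, 384.385498046875), 20.787511825561523)
vase 40 circ hull [ 0.4187 -0.2687] 0.013270137675147568 minEnc ((419.8831481933594, -269.5748291015625), 14.443682670593262)
jn 120 circ hull [ 0.2721 -0.3897] 0.02626837254675519 minEnc ((272.3272705078125, -389.3365783691406), 27.91947364807129)
jf 217 circ hull [ 0.7294 -0.2791] 0.026410723911500573 minEnc ((728.1690673828125, -277.4080505371094), 28.643657684326172)
sq 187 ((416.2676086425781, 287.5613098144531), (42.019283294677734, 40.58163070678711), 28.786401748657227)
short 185 ((325.2144470214844, 441.7030029296875), (40.85844039916992, 43.008995056152344), 55.063106536865234)
bat 768 ((540.4044189453125, -380.138916015625), (59.33952331542969, 202.6750030517578), 4.505670070648193)
[[ 502.8655 -281.4454]
 [ 518.7872 -483.494 ]
 [ 577.9434 -478.8325]
 [ 562.0216 -276.7838]] [[ 524.9252 -481.8249]
 [ 570.9349 -417.6126]
 [ 563.9438 -314.0961]
 [ 504.9294 -295.5931]
 [ 513.8124 -397.065 ]]
shelf 4382 ((617.7584838867188, 12.871307373046875), (161.99667358398438, 300.7143249511719), 0.2686696946620941)
[[ 536.056   162.847 ]
 [ 537.4661 -137.864 ]
 [ 699.461  -137.1044]
 [ 698.0508  163.6066]] [[ 539.6173 -135.7174]
 [ 650.6344 -136.1582]
 [ 697.1054  -92.557 ]
 [ 695.6334   -3.6422]
 [ 697.5118   76.2812]
 [ 696.1056  156.2204]
 [ 623.6943  162.496 ]
 [ 536.216   155.4457]
 [ 537.7685   69.0812]
 [ 537.5914  -19.6623]
 [ 537.4042 -113.4143]]
```

```bash
python3 - <<'E'
from bench import robot
import cv2,numpy as np
p,d=robot.snapshot('wrist'); cv2.imwrite("pics/wrist0.png",p[:,:,::-1]);print(robot.camera_params('wrist'),np.percentile(d,[0,10,50,90]))
E
```

```text
{'mtx': array([[325.1922621 ,   0.        , 281.56876146],
       [  0.        , 325.1922621 , 205.21891552],
       [  0.        ,   0.        ,   1.        ]]), 'R': array([[ 0.32704044,  0.9450082 , -0.00201127],
       [ 0.91995403, -0.31788161,  0.22942507],
       [ 0.21616923, -0.07688155, -0.97332425]]), 't': array([-0.54784416, -0.02138698,  0.39026764])} [0.         0.05105815 0.35129023 0.41527524]
```

View pics/wrist0.png

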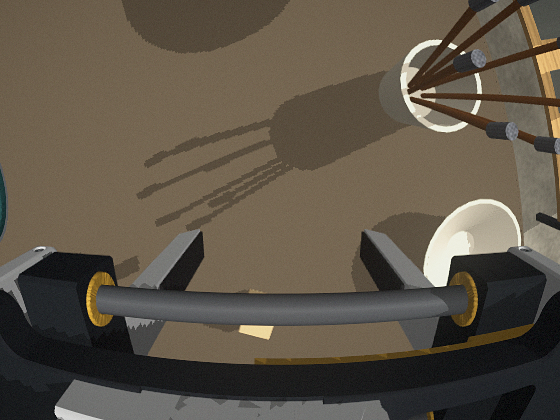

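```bash
python3 - <<'E'
import cv2,numpy as np
from h import *
for n,bs in (('scene',{'sq':(350,200,384,248),'rd':(362,260,392,300),'short':(416,222,444,252),'beaker':(216,198,252,240),'bat':(130,132,202,178),'vase':(202,124,230,162)}),('side',{'beaker':(240,175,272,215),'rd':(188,242,214,288),'short':(240,296,272,330)})):
    p=cv2.imread(f'pics/{n}0.png')
    t=[]
    for k,(a,b,c,e) in bs.items():
        t.append(cv2.resize(p[b:e,a:c],(260,260),interpolation=cv2.INTER_NEAREST))
    while len(t)<6: t.append(t[0]*0)
    cv2.imwrite(f'pics/{n}_tiles.png',np.vstack([np.hstack(t[:3]),np.hstack(t[3:])]))
p=cv2.imread('pics/scene0.png')[...,2]
for r in range(208,246,3): print(r,p[r,352:382])
print()
for r in range(264,298,3): print(r,p[r,362:390])
E
```

```text
208 [129 129 129 129 129 129 129 129 129 129 129 128 128 129 129 128 129 129
 129 129 129 129 128 129 129 129 129 128 130 128]
211 [129 128 129 129 129 129 129 128 121 157 213 219 219 213 190 169 138 111
 122 122 124 126 127 128 129 128 128 129 128 129]
214 [130 128 129 129 130 129 129 128 114 168 228 222 221 221 221 221 221 221
 221 221 222 223 224 214 159 125 128 129 129 129]
217 [129 129 130 129 129 130 129 120 113 178 227 223 221 221 221 221 221 221
 221 221 221 221 223 212 145 126 129 129 129 129]
220 [130 130 129 129 129 128 121 106 125 188 226 223 222 222 221 222 222 222
 222 222 221 222 225 210 114 129 128 129 129 129]
223 [107 116 131 130 129 122 110 108 136 172 173 178 182 184 180 184 193 207
 221 225 226 226 228 213 122 128 129 129 128 129]
226 [103 102 101 102 106 110 109 138 174 172 170 171 170 171 171 172 171 172
 171 171 171 172 162 127 127 128 128 129 129 129]
229 [101 102 103 104 110 109 138 174 170 171 170 170 170 170 170 172 171 171
 171 171 178 178 128 128 129 129 129 129 128 129]
232 [102 103 102 105 109 137 173 171 171 170 170 171 171 170 171 171 172 171
 172 17
[... 1279 characters left out ...]
102 104 109 115 122 128 133 136 139 143 147 151 158 165 171 177
 182 186 190 183 141 126 128 128 129 130]
285 [102 102 106 111 118 125 130 134 139 142 145 150 156 162 170 175 179 184
 189 188 167 127 129 129 129 130 129 129]
288 [102 101 110 123 128 133 137 141 145 148 152 160 167 174 178 183 187 191
 182 141 126 128 129 129 129 128 129 129]
291 [127 120  99 114 136 139 143 147 152 158 165 170 177 182 186 189 184 157
 126 128 129 129 130 129 129 130 129 128]
294 [130 130 129 129 130 129 135 147 157 172 178 184 187 185 161 140 129 128
 129 130 130 128 128 129 128 129 129 129]
297 [129 129 129 129 129 130 129 129 128 129 129 128 129 130 129 129 129 130
 129 129 129 129 129 129 129 129 128 129]
```

View pics/scene_tiles.png

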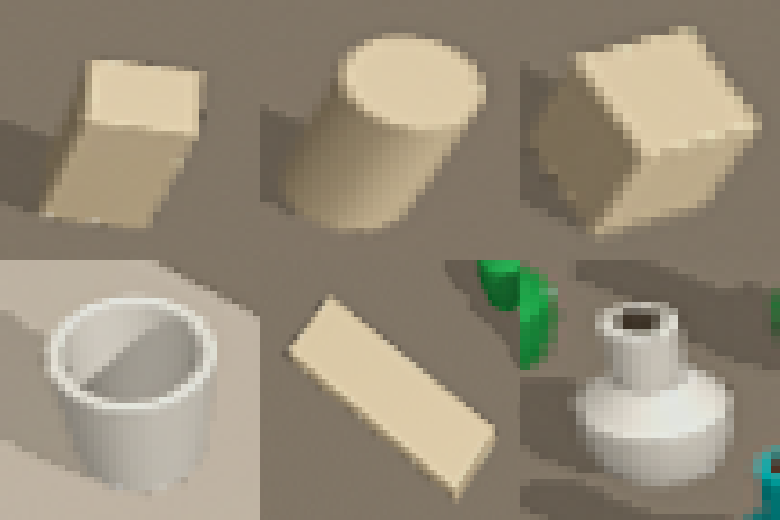

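View pics/side_tiles.png

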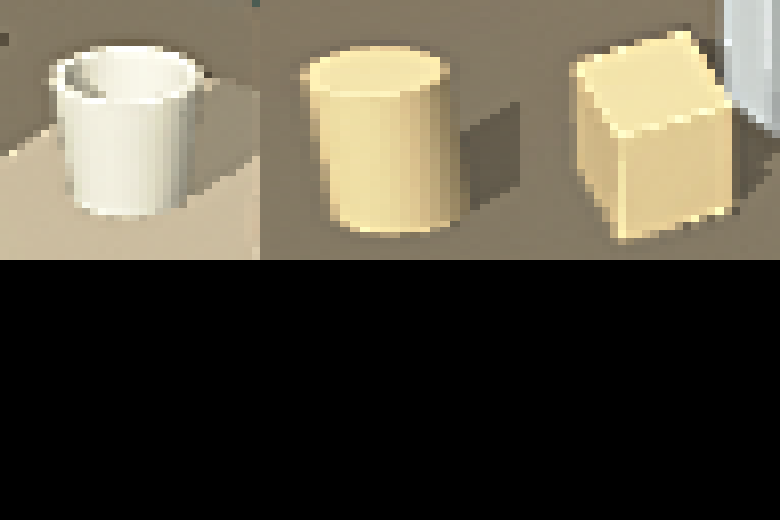

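The vase is the white one at (216,145); the crop shows no green or turquoise on it. The tall post at (367,226) is longer than the short one at (430,237). Next I'll refine the positions from the bright top faces.

```bash
python3 - <<'E'
import cv2,numpy as np
from h import *
np.set_printoptions(precision=4,suppress=True)
f='pics/scene0.npz';p=cv2.imread('pics/scene0.png');r=p[...,2].astype(int)
_,W=cloud(f)
def m_(b,th):
    m=np.zeros(r.shape,np.uint8);a,b0,c,e=b;m[b0:e,a:c]=(r[b0:e,a:c]>th)
    n,l,s,_=cv2.connectedComponentsWithStats(m,connectivity=4);k=1+np.argmax(s[1:,4]);return (l==k).astype(np.uint8)
for k,b,th,h in (('sq',(350,200,384,248),202,.09),('rd',(362,260,392,300),199,.09),('short',(416,222,444,252),205,.05),('bat',(130,132,202,178),190,.012)):
    m=m_(b,th);y,x=np.nonzero(m)
    c=cv2.findContours(m,0,cv2.CHAIN_APPROX_NONE)[0][0][:,0]
    Q=ray(f,c,h)[:,:2]*1000
    # dense pixel points -> world
    A=ray(f,np.c_[x,y],h)[:,:2]*1000
    print(k,len(x),'centroid',ray(f,[x.mean(),y.mean()],h)[0],'worldmean',A.mean(0),cv2.minAreaRect(Q.astype(np.float32)),'zdepth',np.nanmedian(W[m>0][:,2]))
# shelf: edges via line fit of depth/colour mask, excluding beaker
z=W[...,2]
hsv=cv2.cvtColor(p,cv2.COLOR_BGR2GRAY)
m=((r>150)).astype(np.uint8);mm=np.zeros_like(m);mm[183:282,175:312]=m[183:282,175:312]
c=max(cv2.findContours(mm,0,cv2.CHAIN_APPROX_NONE)[0],key=cv2.contourArea)[:,0]
Q=ray(f,c,.015)[:,:2]*1000
R_=cv2.minAreaRect(cv2.convexHull(Q.astype(np.float32)));print('shelf',R_)
c0=np.array(R_[0])
d=Q-c0
# edges
for nm,sel,ax in (('x-',(abs(d[:,0]+80)<4)&(abs(d[:,1])<135),0),('x+',(abs(d[:,0]-80)<4)&(abs(d[:,1])<135),0),('y-',(abs(d[:,1]+150)<4)&(abs(d[:,0])<70),1),('y+',(abs(d[:,1]-150)<4)&(abs(d[:,0])<70),1)):
    q=Q[sel]; print(nm,len(q),q.mean(0), np.polyfit(q[:,1-ax],q[:,ax],1), np.degrees(np.arctan(np.polyfit(q[:,1-ax],q[:,ax],1)[0])))
# beaker rim: bright ring fit
E
```

```text
sq 161 centroid [0.415  0.2834 0.09  ] worldmean [414.9355 283.3788] ((414.8320007324219, 283.2225036621094), (38.299842834472656, 37.23402404785156), 24.724288940429688) zdepth 0.09039102427962202
rd 171 centroid [0.5468 0.3847 0.09  ] worldmean [546.725  384.7057] ((546.7685546875, 385.070556640625), (35.58115005493164, 36.96125411987305), 37.46651840209961) zdepth 0.09035659440988353
short 151 centroid [0.3229 0.4386 0.05  ] worldmean [322.8848 438.5876] ((322.62164306640625, 438.46820068359375), (37.7513542175293, 36.65298080444336), 54.70287322998047) zdepth 0.050503292360153114
bat 725 centroid [ 0.5387 -0.3839  0.012 ] worldmean [ 538.6631 -384.7439] ((538.8650512695312, -385.1644592285156), (56.49751663208008, 203.67999267578125), 3.5973081588745117) zdepth 0.012245547638214787
shelf ((616.1567993164062, 7.9890899658203125), (159.83892822265625, 301.8124694824219), 0.21871942281723022)
x- 73 [537.6403  12.3197] [ -0.0035 537.6829] -0.19795910156422714
x+ 75 [694.8918  11.9177] [ -0.0035 694.9332] -0.19925433377635926
y- 33 [ 615.5104 -140.3838] [   0.0123 -147.979 ] 0.7069758641554837
y+ 40 [617.3408 157.4902] [  0.0032 155.5374] 0.1812374200878593
```

```bash
python3 - <<'E'
import cv2,numpy as np
from h import *
np.set_printoptions(precision=4,suppress=True,linewidth=200)
r=cv2.imread('pics/scene0.png')
for y in range(200,224): print(y,r[y,218:250,0])
print()
for y in range(128,164,1): print(y,r[y,202:230,0])
E
```

```text
200 [162 162 162 162 162 162 162 162 162 162 162 162 161 162 163 162 162 162 163 163 164 164 155 112  99 101 102 101 103 102 102 102]
201 [162 162 162 161 162 162 162 162 162 162 163 161 161 162 163 162 163 162 162 162 163 165 165 157 135  95  99 101 103 102 102 102]
202 [162 162 161 162 161 162 162 162 162 162 162 161 161 161 161 162 162 161 162 162 162 162 163 164 162 151 123  91 100 101 102 102]
203 [162 162 161 161 161 162 162 162 162 161 160 159 159 160 165 173 175 173 166 163 161 160 162 162 164 163 163 152 111 100 101 101]
204 [162 161 162 161 162 161 162 162 160 159 162 178 201 220 221 218 216 218 218 219 210 185 164 161 162 163 164 165 155 132  94  99]
205 [162 162 162 162 162 162 161 160 162 188 218 220 209 196 193 190 190 187 183 185 198 214 211 189 164 162 162 163 163 165 159 119]
206 [164 162 162 162 162 161 159 165 193 218 208 194 192 187 185 183 181 176 171 168 166 170 190 213 202 166 161 162 163 165 165 161]
207 [147 164 163 162 161 161 169 202 216 194 190 188 188 188 186 184 181 177 173 167 160 151 150 172 203 206 174 161 162 162 163 164]
208 [133 148 164 163 161 164
[... 5664 characters left out ...]
9  79  81  81  81  79  80  79  81  91 104 103 103 101 101 101 101 102 102 103 102 101 102 102 102 101 101 113]
159 [ 78  80  80  81  80  80  80  80  79  81  84  91 104 103 103 102 102 102 104 102 104 103 102 103 101 102 102 112]
160 [ 93  78  80  80  81  80  81  80  80  81  79  81  85  90 103 103 104 104 104 104 104 103 103 102 102 103 100 113]
161 [102  99  93  78  80  81  80  79  80  81  80  81  79  81  84  84  85  85  84  84  85  84  90 103 109 110 100 111]
162 [102 102 102 100  94  79  80  80  80  81  80  81  80  80  79  80  80  80  80  79  80  77  82  99 120 117 102 109]
163 [102 102 103 102 102  94  78  78  80  81  80  80  80  80  80  80  82  80  81  80  80  78 111 148 125 127 121 105]
```

```bash
python3 - <<'E'
import cv2,numpy as np
from h import *
np.set_printoptions(precision=4,suppress=True,linewidth=200)
def circ(P):
    A=np.c_[2*P,np.ones(len(P))];s=np.linalg.lstsq(A,(P**2).sum(1),rcond=None)[0]
    return s[:2],np.sqrt(s[2]+s[:2]@s[:2])
f='pics/scene0.npz'
b=cv2.imread('pics/scene0.png')[...,0]
m=np.zeros_like(b);m[203:223,219:248]=b[203:223,219:248]>197
y,x=np.nonzero(m);P=ray(f,np.c_[x,y],.09)[:,:2];print('beaker ring',len(x),circ(P))
print('beaker extents',ray(f,[[233.75,212.5]],.09))
m[:]=0;m[129:136,209:220]=b[129:136,209:220]>150
print('vase', ray(f,[[214.1,132.4],[214.3,132.5]],.088))
# vase dark mouth
m[:]=0;m[130:136,210:219]=b[130:136,210:219]<95;y,x=np.nonzero(m);print(len(x),x.mean(),y.mean(),ray(f,[[x.mean(),y.mean()]],.088))
f='pics/side0.npz'
b=cv2.imread('pics/side0.png')[...,0].astype(int)
for yy in range(179,190): print(yy,b[yy,244:268])
print()
for yy in range(246,264): print(yy,b[yy,190:212])
E
```

```text
beaker ring 70 (array([ 0.6244, -0.0157]), np.float64(0.029200611184525806))
beaker extents [[ 0.6249 -0.0155  0.09  ]]
vase [[ 0.4185 -0.2715  0.088 ]
 [ 0.4184 -0.2707  0.088 ]]
11 214.63636363636363 132.0 [[ 0.416  -0.2714  0.088 ]]
179 [100 100  99  98 100  99  99  99  99  99  99  99  99  98  99  99  99 100  99 100  99  98 100  99]
180 [ 99  99  99  98 100  99  98  98  96  96  94  94  94  95  95  96  98  99  99  99 100 100  99 100]
181 [ 99  99 100  99  97  96  91  88  84  78  76  74  74  74  79  84  90  93  97  99  99  99  99  99]
182 [100 100  98  95  91  84  91 153 183 246 255 255 255 255 233 189  98  77  86  93  98 100  99  99]
183 [ 98  98  93  85  98 197 255 233 217 226 238 238 240 243 237 244 255 255 137  80  92  98  99 100]
184 [ 98  93 103 188 246 172 202 208 218 224 228 231 233 235 234 235 233 237 255 197  82  95  99 100]
185 [ 96  97 159 255 143 150 188 204 218 223 227 231 233 235 233 232 229 223 222 250 143  89  97  98]
186 [ 96  96 152 222 125 157 188 206 218 224 228 231 233 234 234 232 229 222 212 235 193  56  92  95]
187 [ 95 110 204 244 120 144 163 206 219 224 227
[... 1250 characters left out ...]
2 175 177 180 141  83  99 100 100 100 100]
257 [ 98  97 114 182 187 170 173 172 172 172 173 174 177 180 135  97  88 101 100 100 101 100]
258 [ 99  98 109 155 159 185 192 190 186 187 192 186 142 133 120 102  91  95 101 101 100 100]
259 [100  97 104 150 158 165 166 164 160 154 157 153 141 133 121 104  93  95 101 101 100 101]
260 [100  98 103 150 158 163 164 165 164 160 155 151 143 136 123 108  93  92 102 100 101 103]
261 [100  98 101 137 160 163 165 165 165 161 157 152 144 136 126 109  94  92 102 101 102 101]
262 [101  97  99 134 162 163 165 165 165 161 158 153 144 137 126 109  96  92 102 102 101  76]
263 [101  98  98 125 161 163 168 165 165 163 157 153 145 138 126 109  96  93 104 101  76  75]
```

```bash
cat > go.py <<'E'
import sys,numpy as np
from scipy.spatial.transform import Rotation as Ro
from bench import robot
x,y,z,yaw=map(float,sys.argv[1:5])
o=robot.get_obs();p=o['tool_pos'];R=Ro.from_euler('xyz',o['ee_rot'])
s=R.inv().apply(np.array([x,y,z])-p)/.1
T=Ro.from_euler('xyz',[np.pi,0,np.radians(yaw)])
v=(R.inv()*T).as_rotvec()/(np.pi/2)
np.set_printoptions(precision=4,suppress=True)
print('t',round(o['time'],2),'pos',p,'rpy',np.degrees(o['ee_rot']),'F',o['wrist_force'],'w',round(o['width'],4))
print('shift',s,'turn',v,'rows turn',np.linalg.norm(v)*90/7.16)
E
python3 go.py .415 .2833 .34 115.7
python3 - <<'E'
from h import *
print(ray('pics/side0.npz',[[199.1,253.9],[255.2,186.0]],.09))
E
```

```text
t 0.15 pos [0.1797 0.5198 0.4038] rpy [-179.906    -0.0103  160.9324] F [-0.3469  0.7187  0.0019] w 0.0938
shift [-2.9969 -1.465   0.6398] turn [-0.001   0.0003  0.5026] rows turn 6.31739415487685
[[ 0.54528806  0.38586247  0.09      ]
 [ 0.6222795  -0.01238255  0.09      ]]
```

Request:
move_arm:
  increments:
    - [[1,-1,-0.488,0.2,0,0,0],[1,-1,-0.488,0.2,0,0,0],[1,-1,-0.488,0.2,0,0,0]]

```text
time: 0.4
tool_pos: [0.2592, 0.4395, 0.3836]
ee_rot: [-3.14, 0.001, 2.809]
wrist_force: [1.0, -0.3, -0.4]
width: 0.0942
```

Request:
move_arm:
  increments:
    - [[1,-1,-0.488,0.2,0,0,0],[1,-1,-0.488,0.2,0,0,0],[1,-1,-0.488,0.2,0,0,0]]

```text
time: 0.65
tool_pos: [0.3382, 0.36, 0.3637]
ee_rot: [-3.14, 0.0, 2.808]
wrist_force: [-0.3, 0.5, -0.3]
width: 0.0939
```

Request:
move_arm:
  increments:
    - [[1,-0.997,-0.489,0.24,0,0,0.503],[1,-0.997,-0.489,0.24,0,0,0.503],[1,-0.997,-0.489,0.24,0,0,0.503],[1,-0.997,-0.489,0.24,0,0,0.503],[1,-0.997,-0.489,0.24,0,0,0.503],[1,-0.997,-0.489,0.24,0,0,0.503],[1,-0.997,-0.489,0.24,0,0,0.503],[1,-0.997,-0.489,0.24,0,0,0.503]]

```text
time: 1.32
tool_pos: [0.4151, 0.2832, 0.3403]
ee_rot: [-3.141, -0.0, 2.018]
wrist_force: [0.1, 0.3, 0.1]
width: 0.094
```

```bash
python3 go.py .415 .2833 .24 115.7; python3 - <<'E'
from bench import robot
import cv2,numpy as np
np.set_printoptions(suppress=True,precision=4)
c=robot.camera_params('wrist')
p,d=robot.snapshot('wrist'); cv2.imwrite("pics/wrist1.png",p[:,:,::-1]);print(c['R'],c['t'])
E
```

```text
t 1.32 pos [0.4151 0.2832 0.3403] rpy [-179.9557   -0.0009  115.6038] F [0.0541 0.3283 0.0558] w 0.094
shift [ 0.0012 -0.0001  1.0026] turn [-0.0005 -0.     -0.0011] rows turn 0.01479342436884157
[[ 0.9019  0.4318 -0.0008]
 [ 0.4205 -0.8778  0.2297]
 [ 0.0985 -0.2075 -0.9733]] [-0.4938  0.0656  0.3448]
```

View pics/wrist1.png

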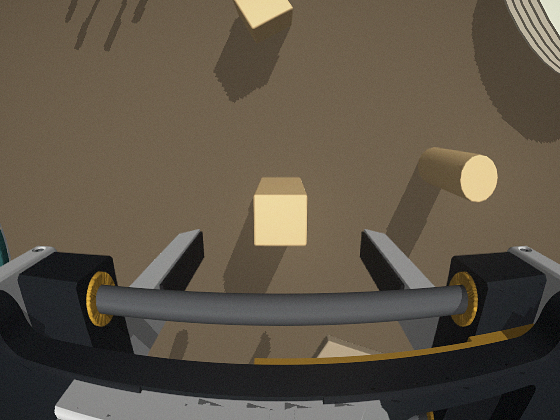

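The wrist view shows the post top centred at (280,219), square with the jaws (fingers at columns 204 and 361). I'll check that with a fisheye ray, and the round post's top at (479,178).

```bash
cat >> h.py <<'E'
def wray(c,uv,zp):
    K,R,t=c['mtx'],c['R'],c['t'];o=-R.T@t;out=[]
    for u,v in np.atleast_2d(uv).astype(float):
        a=np.array([(u-K[0,2])/K[0,0],(v-K[1,2])/K[1,1]]);th=np.hypot(*a)
        d=np.r_[a/th*np.sin(th),np.cos(th)] if th>1e-9 else np.array([0,0,1.])
        w=R.T@d; out.append(o+w*(zp-o[2])/w[2])
    return np.array(out)
E
python3 - <<'E'
from bench import robot
from h import *
np.set_printoptions(suppress=True,precision=4)
c=robot.camera_params('wrist')
r=cv2.imread('pics/wrist1.png')[...,2]
for n,(a,b,e,g) in dict(sq=(230,160,330,270),rd=(440,140,510,215)).items():
    s=r[b:g,a:e]; m=(s>225).astype(np.uint8)
    k=cv2.moments(m,True);u,v=a+k['m10']/k['m00'],b+k['m01']/k['m00'];print(n,k['m00'],u,v,wray(c,[[u,v]],.09))
E
```

```text
sq 2560.0 280.221484375 219.412109375 [[0.4108 0.2833 0.09  ]]
rd 1298.0 478.5654853620955 177.84206471494608 [[0.5418 0.3837 0.09  ]]
```

Request:
move_arm:
  increments:
    - [[1,0,0,0.4,0,0,0],[1,0,0,0.7,0,0,0],[1,0,0,1,0,0,0],[1,0,0,1,0,0,0],[0.6,0,0,1,0,0,0],[0.5,0,0,1,0,0,0],[0.3,0,0,1,0,0,0],[0.3,0,0,1,0,0,0]]

```text
time: 2.03
tool_pos: [0.4159, 0.2839, 0.2432]
ee_rot: [3.137, -0.0, 2.019]
wrist_force: [-0.1, -0.5, 0.2]
width: 0.0708
```

Request:
move_arm:
  increments:
    - [[0.2,0,0,0,0,0,0],[0.2,0,0,0,0,0,0],[0.2,0,0,0,0,0,0],[0.2,0,0,0,0,0,0]]

```text
time: 2.37
tool_pos: [0.4151, 0.2835, 0.241]
ee_rot: [3.141, -0.0, 2.019]
wrist_force: [0.7, -0.4, 0.5]
width: 0.0443
```

Request:
move_arm:
  increments:
    - [[0.2,0,0,0,0,0,0],[0.2,0,0,0,0,0,0],[0.2,0,0,0,0,0,0],[0.2,0,0,0,0,0,0]]

```text
time: 2.7
tool_pos: [0.4149, 0.2834, 0.2408]
ee_rot: [-3.141, -0.0, 2.019]
wrist_force: [-1.9, -0.8, 3.0]
width: 0.0399
```

```bash
python3 go.py .6243 .0552 .345 90.2
```

```text
t 2.7 pos [0.4149 0.2834 0.2408] rpy [-179.9547   -0.0039  115.6632] F [-1.8951 -0.8185  3.047 ] w 0.0399
shift [-2.9638  0.8983 -1.0426] turn [-0.0005  0.0001  0.2829] rows turn 3.5563147511585456
```

Request:
move_arm:
  increments:
    - [[0.2,0,0,-0.2,0,0,0],[0.2,0,0,-0.5,0,0,0],[0.2,0,0,-0.9,0,0,0],[0.2,-0.4,0.1,-1,0,0,0],[0.2,-0.8,0.2,-1,0,0,0],[0.2,-1,0.3,-1,0,0,0]]

```text
time: 3.2
tool_pos: [0.4871, 0.204, 0.3418]
ee_rot: [3.138, 0.003, 2.018]
wrist_force: [0.0, 1.1, -2.5]
width: 0.0399
```

Request:
move_arm:
  increments:
    - [[0.2,-0.4,0.12,0,0,0,0],[0.2,-0.8,0.25,0,0,0,0],[0.2,-1,0.3,0,0,0,0]]

```text
time: 3.45
tool_pos: [0.5582, 0.126, 0.3393]
ee_rot: [-3.141, 0.002, 2.016]
wrist_force: [-0.9, -0.1, -2.1]
width: 0.04
```

Request:
move_arm:
  increments:
    - [[0.2,-0.4,0.12,0,0,0,0.05],[0.2,-0.7,0.25,0,0,0,0.1],[0.2,-0.96,0.3,0,0,0,0.18],[0.2,-0.96,0.3,0,0,0,0.25],[0.2,-0.96,0.3,0,0,0,0.283],[0.2,-0.96,0.3,0,0,0,0.283],[0.2,-0.96,0.3,0,0,0,0.283],[0.2,-0.96,0.3,0,0,0,0.283]]

```text
time: 4.12
tool_pos: [0.6243, 0.0558, 0.3399]
ee_rot: [-3.141, -0.0, 1.576]
wrist_force: [-0.1, -0.3, -2.1]
width: 0.0401
```

```bash
python3 go.py .6243 .0552 .26 90.2; python3 - <<'E'
from bench import robot
import cv2,numpy as np
c=robot.camera_params('wrist')
p,d=robot.snapshot('wrist'); cv2.imwrite("pics/wrist2.png",p[:,:,::-1]);np.savez('pics/wrist2.npz',p=p,d=d,**c)
p,d=robot.snapshot('scene'); cv2.imwrite("pics/scene2.png",p[:,:,::-1]);np.savez('pics/scene2.npz',p=p,d=d,**robot.camera_params('scene'))
E
```

```text
t 4.12 pos [0.6243 0.0558 0.3399] rpy [-179.9513   -0.003    90.2835] F [-0.1053 -0.3129 -2.1125] w 0.0401
shift [-0.0065  0.0007  0.7994] turn [-0.0005 -0.      0.0009] rows turn 0.013510537279679855
```

View pics/wrist2.png

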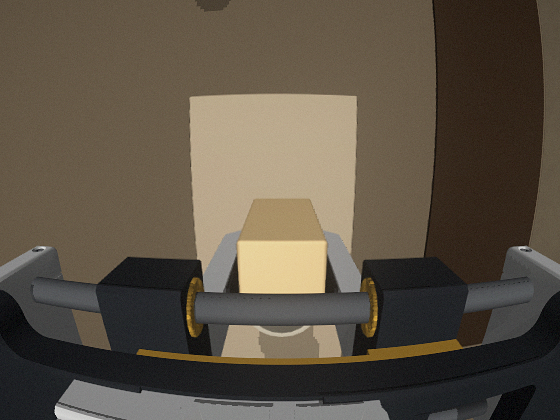

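View pics/scene2.png

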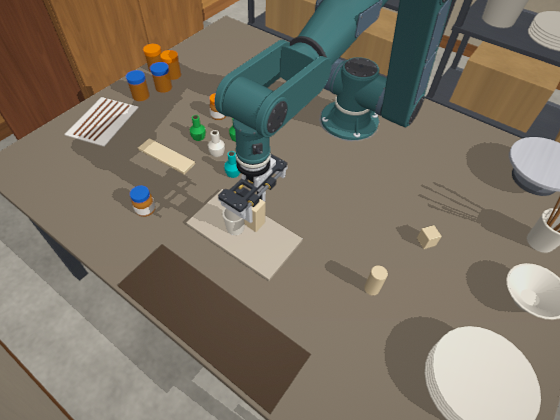

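Request:
move_arm:
  increments:
    - [[0.2,-0.006,0,0.2,0,0,0],[0.2,-0.006,0,0.45,0,0,0],[0.2,-0.006,0,0.65,0,0,0],[0.2,-0.006,0,0.76,0,0,0],[0.2,-0.006,0,0.8,0,0,0],[0.2,-0.006,0,0.83,0,0,0],[0.2,-0.006,0,0.83,0,0,0],[0.2,-0.006,0,0.83,0,0,0]]

```text
time: 4.88
tool_pos: [0.6249, 0.0551, 0.2593]
ee_rot: [3.139, -0.0, 1.574]
wrist_force: [-0.8, -1.0, -2.0]
width: 0.0399
```

```bash
python3 go.py .6243 .0552 .2555 90.2; python3 - <<'E'
from bench import robot
import cv2,numpy as np
for n in('scene','side'):
    p,d=robot.snapshot(n); cv2.imwrite(f"pics/{n}3.png",cv2.resize(p[:,:,::-1][130:290,160:320],None,fx=3.5,fy=3.5))
E
```

```text
t 4.88 pos [0.6249 0.0551 0.2593] rpy [179.8395  -0.0044  90.2074] F [-0.7667 -0.9524 -1.9749] w 0.0399
shift [ 0.0007 -0.0058  0.0379] turn [ 0.0018 -0.      0.0001] rows turn 0.022453967691958565
```

View pics/scene3.png

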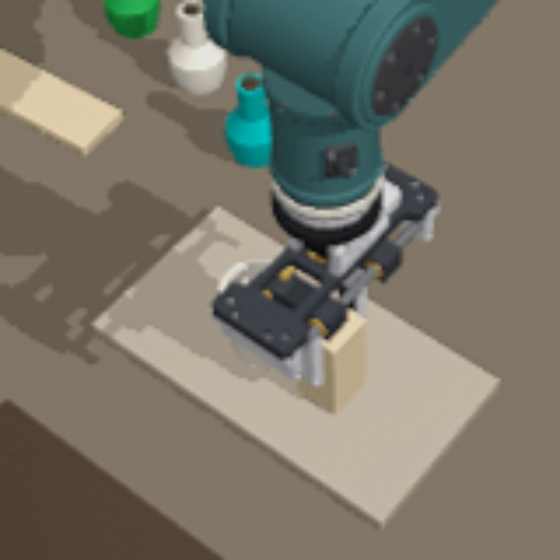

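View pics/side3.png

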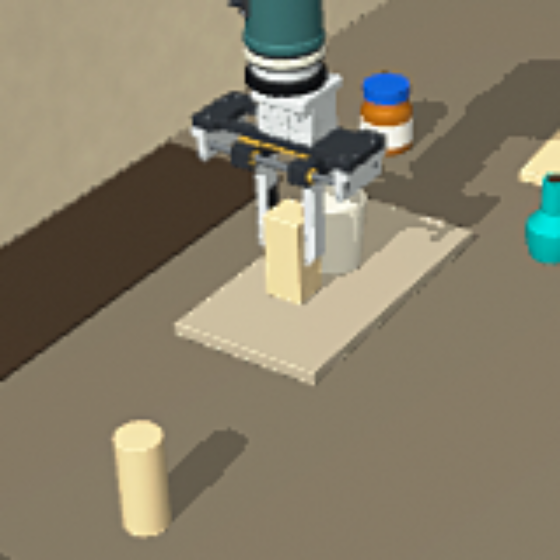

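The post sits just above the shelf, in line with the beaker and clear of it. I'll finish lowering it.

Request:
move_arm:
  increments:
    - [[0.2,0,0,0.012,0,0,0],[0.2,0,0,0.012,0,0,0],[0.2,0,0,0.012,0,0,0]]

```text
time: 5.23
tool_pos: [0.6244, 0.055, 0.2568]
ee_rot: [3.141, -0.0, 1.574]
wrist_force: [-0.6, -0.4, -2.5]
width: 0.0399
```

Request:
move_arm:
  increments:
    - [[0.2,0,0,0.01,0,0,0],[0.2,0,0,0.01,0,0,0],[0.2,0,0,0.015,0,0,0],[0.2,0,0,0.015,0,0,0]]

```text
time: 5.57
tool_pos: [0.6245, 0.0551, 0.2559]
ee_rot: [3.141, -0.0, 1.574]
wrist_force: [-1.5, 0.3, 1.0]
width: 0.04
```

Request:
move_arm:
  increments:
    - [[0.6,0,0,0,0,0,0],[0.8,0,0,0,0,0,0],[0.8,0,0,0,0,0,0],[0.8,0,0,0,0,0,0],[0.8,0,0,-0.2,0,0,0],[0.8,0,0,-0.5,0,0,0],[0.8,0,0,-0.8,0,0,0],[0.8,0,0,-1,0,0,0]]

```text
time: 6.23
tool_pos: [0.6246, 0.055, 0.3581]
ee_rot: [3.138, -0.0, 1.574]
wrist_force: [1.7, 0.1, 0.7]
width: 0.0752
```

```bash
python3 go.py .546 .3850 .34 90.2
```

```text
t 6.23 pos [0.6246 0.055  0.3581] rpy [179.7959  -0.0079  90.1935] F [1.6905 0.103  0.66  ] w 0.0752
shift [ 3.3021 -0.7754  0.1788] turn [ 0.0023 -0.0001 -0.0001] rows turn 0.02853595222790057
```

Request:
move_arm:
  increments:
    - [[0.8,0.4,-0.1,0.04,0,0,0],[0.8,0.8,-0.2,0.04,0,0,0],[0.8,1,-0.25,0.04,0,0,0]]

```text
time: 6.48
tool_pos: [0.5981, 0.1578, 0.3516]
ee_rot: [3.141, -0.002, 1.576]
wrist_force: [-0.5, 0.2, -0.2]
width: 0.0755
```

Request:
move_arm:
  increments:
    - [[0.8,0.4,-0.1,0.04,0,0,0],[0.8,0.8,-0.2,0.04,0,0,0],[0.8,1,-0.25,0.04,0,0,0]]

```text
time: 6.73
tool_pos: [0.5722, 0.2585, 0.3466]
ee_rot: [-3.14, -0.002, 1.577]
wrist_force: [-0.2, -0.6, 0.5]
width: 0.0755
```

Request:
move_arm:
  increments:
    - [[0.8,0.4,-0.1,0.04,0,0,0],[0.8,0.8,-0.2,0.04,0,0,0],[0.8,1,-0.25,0.04,0,0,0],[0.8,1,-0.25,0.04,0,0,0]]

```text
time: 7.07
tool_pos: [0.5465, 0.3591, 0.3425]
ee_rot: [-3.141, -0.002, 1.58]
wrist_force: [-1.0, -0.1, 0.4]
width: 0.0751
```

```bash
python3 go.py .546 .3850 .34 90.2; python3 - <<'E'
from bench import robot
import cv2,numpy as np
for n in('scene','side'):
    p,d=robot.snapshot(n); c=robot.camera_params(n); cv2.imwrite(f"pics/{n}4.png",p[:,:,::-1]); np.savez(f'pics/{n}4.npz',p=p,d=d,**c)
    cv2.imwrite(f"pics/{n}4c.png",cv2.resize(p[:,:,::-1][140:290,180:340],None,fx=4,fy=4,interpolation=cv2.INTER_NEAREST))
c=robot.camera_params('wrist')
p,d=robot.snapshot('wrist'); cv2.imwrite("pics/wrist4.png",p[:,:,::-1]);np.savez('pics/wrist4.npz',p=p,d=d,**c)
E
```

```text
t 7.07 pos [0.5465 0.3591 0.3425] rpy [-179.9381   -0.1071   90.5407] F [-0.9749 -0.1283  0.3724] w 0.0751
shift [ 0.2588 -0.0024  0.0252] turn [-0.0007 -0.0012  0.0038] rows turn 0.05062620440645081
```

View pics/scene4c.png

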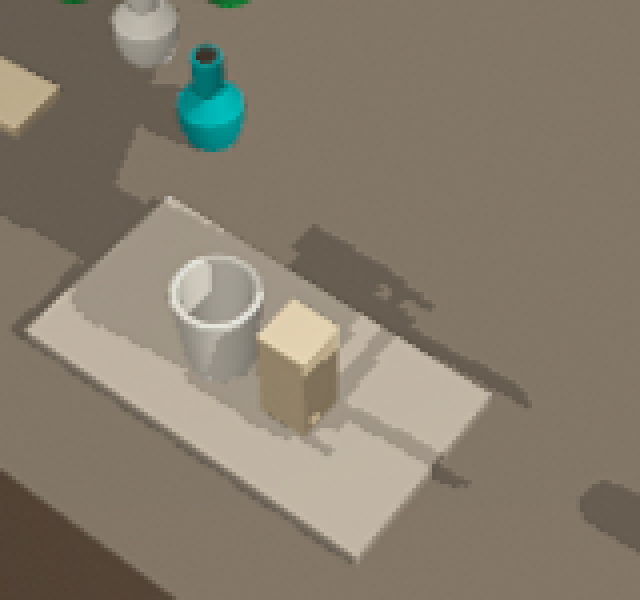

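View pics/side4c.png

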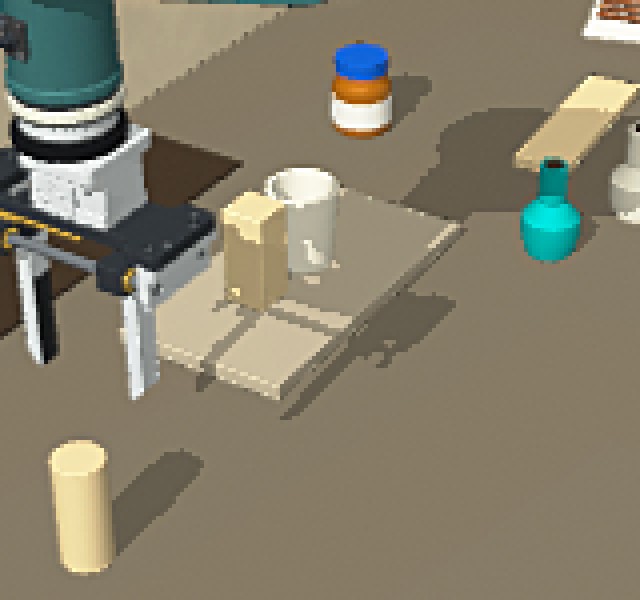

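View pics/wrist4.png

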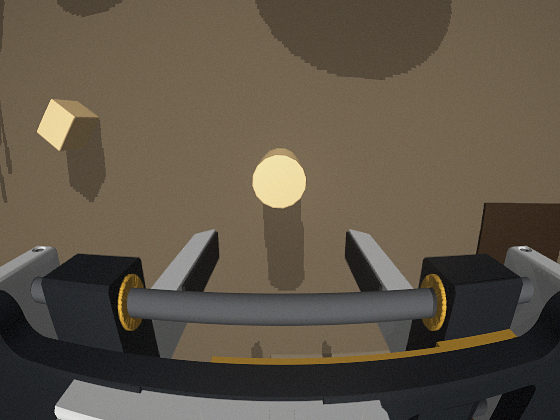

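```bash
python3 - <<'E'
import cv2,numpy as np
from h import *
np.set_printoptions(precision=4,suppress=True,linewidth=220)
def circ(P):
    A=np.c_[2*P,np.ones(len(P))];s=np.linalg.lstsq(A,(P**2).sum(1),rcond=None)[0]
    return s[:2],np.sqrt(s[2]+s[:2]@s[:2])
f='pics/scene4.npz';q=cv2.imread('pics/scene4.png')
b=q[...,0];r=q[...,2]
m=np.zeros_like(b);m[203:223,219:248]=b[203:223,219:248]>190
y,x=np.nonzero(m);P=ray(f,np.c_[x,y],.09)[:,:2];print('beaker ring',len(x),circ(P))
print(r[213:235,242:267])
c=np.load('pics/wrist4.npz')
w=cv2.imread('pics/wrist4.png')[...,2]
mm=(w[140:215,240:320]>225).astype(np.uint8);k=cv2.moments(mm,True);print('rd wrist',wray(c,[[240+k['m10']/k['m00'],140+k['m01']/k['m00']]],.09),k['m00'],240+k['m10']/k['m00'])
E
```

```text
beaker ring 64 (array([ 0.6258, -0.0148]), np.float64(0.028055936626496625))
[[143 163 213 216 156 159 160 159 159 159 159 158 158 159 159 160 160 160 161 154 113  99 102 103 103]
 [135 171 228 207 156 159 160 160 159 158 163 170 156 158 159 159 160 160 162 162 157 146  96 101 102]
 [143 188 222 163 158 159 159 159 158 164 196 224 210 159 157 159 159 160 160 160 162 161 150 124  93]
 [184 228 214 136 160 160 159 158 163 195 224 228 226 215 187 147 157 159 160 160 160 162 162 161 152]
 [214 222 145 134 160 159 158 163 194 224 226 225 226 227 224 211 172 156 158 159 160 161 161 162 162]
 [221 162 117 135 161 158 163 194 224 227 225 225 225 226 227 226 218 193 149 157 160 161 161 160 162]
 [155 126 122 141 160 162 193 224 227 226 225 225 225 225 225 227 227 225 214 182 157 159 160 160 161]
 [128 124 133 158 157 184 225 227 226 225 225 225 225 225 226 226 226 227 227 224 209 151 157 160 160]
 [131 124 134 158 182 224 227 226 225 225 225 225 225 225 225 226 226 226 226 228 227 216 191 158 159]
 [130 123 128 183 224 227 226 225 225 225 225 225 225 226 226 226 225 226 226 227 229 226 203 15
[... 603 characters left out ...]
 179 137 159 195 192]
 [127 123 134 146 146 145 145 142 146 165 198 226 230 229 230 222 189 186 191 181 135 125 160 196 193]
 [128 134 144 145 145 145 145 145 144 143 151 175 208 231 223 188 187 179 141 137 123 126 161 197 195]
 [135 148 144 145 144 145 146 145 145 144 143 144 158 180 191 187 180 136 124 125 126 127 161 197 188]
 [147 155 142 144 144 146 146 146 145 145 145 144 144 163 190 180 137 124 125 127 126 127 161 191 164]
 [160 155 140 144 145 145 145 146 146 146 146 145 145 166 182 136 124 126 127 127 124 128 148 167 159]
 [160 159 155 150 145 145 145 145 146 146 146 146 146 145 138 125 127 128 127 127 125 128 145 162 160]]
rd wrist [[0.5432 0.3841 0.09  ]] 2171.0 278.74896361123905
```

```bash
python3 - <<'E'
import cv2,numpy as np
from h import *
np.set_printoptions(precision=4,suppress=True,linewidth=220)
f='pics/scene4.npz';q=cv2.imread('pics/scene4.png');r=q[...,2]
m=np.zeros_like(r);m[213:233,243:266]=r[213:233,243:266]>200
n,l,s,_=cv2.connectedComponentsWithStats(m,connectivity=4)
k=1+np.argmax(s[1:,4]);y,x=np.nonzero(l==k)
# drop beaker rim piece
k2=x>=245-(y>218)*2
x,y=x[k2],y[k2]
A=ray(f,np.c_[x,y],.105)[:,:2]*1000
print(len(x),x.mean(),y.mean(),A.mean(0),cv2.minAreaRect(A.astype(np.float32)))
for nm in('scene0','scene4'):
    b=cv2.imread(f'pics/{nm}.png')[...,1].astype(float)
    # beaker outer: sub-image difference
    cv2.imwrite('/tmp/x.png',b)
a=cv2.imread('pics/scene0.png')[200:240,216:252].astype(int);c=q[200:240,216:252].astype(int)
# horizontal profile rows 225-235 left edge of the beaker body and rim row 212
for v in (206,209,212,215): print(v,a[v-200,3:10,1],c[v-200,3:10,1],'|',a[v-200,25:33,1],c[v-200,25:33,1])
E
```

```text
178 254.27528089887642 222.70224719101122 [625.4434  56.2395] ((625.35400390625, 56.36046600341797), (36.99283981323242, 38.48125076293945), 89.11956787109375)
206 [179 178 178 179 179 177 181] [149 148 149 149 148 146 156] | [223 214 182 177 179 179 181 181] [191 179 150 148 149 149 151 151]
209 [148 153 161 180 200 223 206] [148 148 147 150 188 224 207] | [145 159 206 221 191 177 179 179] [147 154 181 186 157 148 149 149]
212 [148 147 151 190 222 190 182] [148 148 151 191 222 191 183] | [147 140 152 205 222 176 178 178] [148 140 152 186 181 146 149 149]
215 [148 148 144 179 225 207 157] [148 149 145 180 226 208 157] | [143 137 183 223 187 177 178 179] [144 138 186 222 158 147 149 149][ WARN:0@0.068] global loadsave.cpp:1063 imwrite_ Unsupported depth image for selected encoder is fallbacked to CV_8U.
```

```bash
python3 - <<'E'
import cv2,numpy as np
from h import *
np.set_printoptions(precision=4,suppress=True,linewidth=220)
f='pics/side4.npz';q=cv2.imread('pics/side4.png');r=q[...,2].astype(int)
print(r[179:196,233:268])
p,W=cloud('pics/scene4.npz')
E
```

```text
[[ 67  66  70  74  95 129 142 138 134 132 132 132 133 133 133 133 133 132 132 132 133 133 132 132 132 132 132 132 132 132 133 133 133 133 131]
 [ 70  68  67  66  66  70  71  87 137 134 133 133 132 132 133 132 132 132 130 130 128 129 129 128 128 129 130 132 133 133 133 133 132 133 133]
 [ 71  70  69  69  67  53  41  89 138 132 133 133 133 133 132 131 129 126 122 117 115 112 112 112 113 114 118 123 128 131 131 132 133 132 133]
 [ 70  70  71  66  46  64 140 136 135 133 132 132 132 131 130 124 118 125 188 224 255 255 255 255 255 251 228 134 113 121 128 132 133 132 133]
 [ 71  70  66  50  77 139 138 135 133 133 132 132 130 126 118 134 235 255 249 240 245 252 253 253 255 254 255 255 255 176 119 128 131 132 132]
 [ 67  46  38  91 139 137 134 133 132 133 133 131 127 136 224 255 200 227 234 240 244 246 249 249 250 250 251 251 255 255 183 122 130 132 133]
 [ 50  78 139 136 137 133 134 133 132 131 132 130 130 195 255 168 176 220 231 239 243 246 249 249 250 250 249 248 246 238 194 161 127 132 132]
 [ 92 139 139 135 133 132 132 131 129 128 127 127 129 190 248 146 183 222 233 238 244 246 248 249 2
[... 631 characters left out ...]
47 255 253 249 246 245 245 245 244 244 245 246 250 255 244 174 187 199 255 248 177 176 181 178 174 172 166 155 149 154 154 154]
 [137 136 203 255 251 247 245 245 245 245 245 245 245 246 251 255 194 166 165 173 176 189 188 177 178 180 177 177 173 165 154 140 155 154 153]
 [ 98 138 195 250 254 255 251 243 244 244 245 246 248 253 255 163 156 152 162 179 179 181 181 182 181 181 178 177 174 164 149 140 155 155 154]
 [ 72 142 194 252 243 242 237 249 254 251 244 249 254 239 160 156 153 155 163 181 181 182 182 182 182 180 178 176 172 162 149 154 154 154 154]
 [ 57 138 165 255 251 246 241 240 240 237 250 255 211 165 157 163 163 163 163 180 182 182 182 182 181 180 178 176 171 162 153 154 154 154 153]]
```

```bash
python3 go.py .5455 .3848 .24 90.2
```

```text
t 7.22 pos [0.5485 0.3545 0.3428] rpy [179.9937   0.045   90.2001] F [0.3677 0.1663 0.4034] w 0.0753
shift [ 0.304  -0.029   1.0281] turn [0.0001 0.0005 0.    ] rows turn 0.006352349965487832
```

```bash
python3 - <<'E'
from h import *
np.set_printoptions(precision=4,suppress=True)
f='pics/side4.npz'
print(ray(f,[[242.3,191.2]],.105),ray(f,[[255.1,186.2]],.09))
E
```

```text
[[0.6248 0.0609 0.105 ]] [[ 0.6218 -0.011   0.09  ]]
```

Request:
move_arm:
  increments:
    - [[0.8,0.304,-0.03,0.1,0,0,0],[0.8,0.304,-0.03,0.1,0,0,0],[0.8,0.304,-0.03,0.3,0,0,0],[0.8,0.304,-0.03,0.7,0,0,0],[0.8,0.304,-0.03,1,0,0,0],[0.8,0.304,-0.03,1,0,0,0],[0.8,0.304,-0.03,1,0,0,0],[0.8,0.304,-0.03,1,0,0,0]]

```text
time: 7.88
tool_pos: [0.5463, 0.3845, 0.2451]
ee_rot: [3.139, -0.001, 1.573]
wrist_force: [-0.2, -0.5, 0.1]
width: 0.0751
```

Request:
move_arm:
  increments:
    - [[0.4,0,0,0,0,0,0],[0.3,0,0,0,0,0,0],[0.2,0,0,0,0,0,0],[0.2,0,0,0,0,0,0],[0.2,0,0,0,0,0,0],[0.2,0,0,0,0,0,0],[0.2,0,0,0,0,0,0],[0.2,0,0,0,0,0,0]]

```text
time: 8.55
tool_pos: [0.5454, 0.3853, 0.2434]
ee_rot: [3.141, -0.0, 1.574]
wrist_force: [0.3, 0.6, 1.9]
width: 0.0399
```

```bash
python3 go.py .624 -0.0857 .37 90.2
```

```text
t 8.55 pos [0.5454 0.3853 0.2434] rpy [179.9618  -0.0239  90.1977] F [0.264  0.5596 1.8798] w 0.0399
shift [-4.7119  0.7709 -1.267 ] turn [ 0.0004 -0.0003 -0.    ] rows turn 0.006300214599783454
```

Request:
move_arm:
  increments:
    - [[0.2,0,0,-0.2,0,0,0],[0.2,0,0,-0.6,0,0,0],[0.2,-0.2,0,-1,0,0,0],[0.2,-0.5,0.1,-1,0,0,0],[0.2,-0.94,0.15,-1,0,0,0]]

```text
time: 8.97
tool_pos: [0.5607, 0.2951, 0.3468]
ee_rot: [3.134, -0.004, 1.578]
wrist_force: [1.0, -1.2, -3.1]
width: 0.0392
```

Request:
move_arm:
  increments:
    - [[0.2,-0.4,0.1,-0.2,0,0,0],[0.2,-0.8,0.15,-0.4,0,0,0],[0.2,-0.94,0.15,-0.4,0,0,0]]

```text
time: 9.22
tool_pos: [0.5764, 0.1964, 0.3854]
ee_rot: [3.138, 0.001, 1.571]
wrist_force: [1.2, 0.6, -0.7]
width: 0.0397
```

Request:
move_arm:
  increments:
    - [[0.2,-0.4,0.1,0,0,0,0],[0.2,-0.8,0.15,0,0,0,0],[0.2,-0.94,0.15,0,0,0,0]]

```text
time: 9.47
tool_pos: [0.5914, 0.1013, 0.3818]
ee_rot: [-3.14, 0.003, 1.569]
wrist_force: [0.4, 0.6, -2.6]
width: 0.04
```

Request:
move_arm:
  increments:
    - [[0.2,-0.4,0.1,0,0,0,0],[0.2,-0.8,0.15,0,0,0,0],[0.2,-0.94,0.15,0,0,0,0]]

```text
time: 9.72
tool_pos: [0.6066, 0.0076, 0.3815]
ee_rot: [-3.139, 0.003, 1.57]
wrist_force: [0.4, -0.2, -2.7]
width: 0.0395
```

Request:
move_arm:
  increments:
    - [[0.2,-0.4,0.1,0,0,0,0],[0.2,-0.8,0.17,0,0,0,0],[0.2,-0.95,0.17,0,0,0,0],[0.2,-0.95,0.17,0,0,0,0],[0.2,-0.95,0.17,0,0,0,0],[0.2,-0.95,0.17,0,0,0,0],[0.2,-0.95,0.17,0,0,0,0]]

```text
time: 10.3
tool_pos: [0.6235, -0.0812, 0.3828]
ee_rot: [-3.141, -0.001, 1.576]
wrist_force: [0.2, -0.4, -2.5]
width: 0.0397
```

```bash
python3 go.py .624 -0.0852 .2604 90.2
```

```text
t 10.3 pos [ 0.6235 -0.0812  0.3828] rpy [-179.9751   -0.0565   90.3184] F [ 0.1507 -0.4101 -2.5204] w 0.0397
shift [-0.0409  0.0055  1.2241] turn [-0.0003 -0.0006  0.0013] rows turn 0.018652428251424595
```

Request:
move_arm:
  increments:
    - [[0.2,-0.04,0.005,0.1,0,0,0],[0.2,-0.04,0.005,0.3,0,0,0],[0.2,-0.04,0.005,0.6,0,0,0],[0.2,-0.04,0.005,0.9,0,0,0],[0.2,-0.04,0.005,0.9,0,0,0],[0.2,-0.04,0.005,0.9,0,0,0],[0.2,-0.04,0.005,0.9,0,0,0]]

```text
time: 10.88
tool_pos: [0.6245, -0.0865, 0.2944]
ee_rot: [3.14, 0.0, 1.575]
wrist_force: [0.5, 0.6, -1.0]
width: 0.0399
```

```bash
python3 go.py .624 -0.0852 .2589 90.2
```

```text
t 10.88 pos [ 0.6245 -0.0865  0.2944] rpy [179.8847   0.0213  90.2355] F [ 0.4828  0.6388 -0.9632] w 0.0399
shift [ 0.0136 -0.0053  0.3548] turn [0.0013 0.0002 0.0004] rows turn 0.01710625385795816
```

Request:
move_arm:
  increments:
    - [[0.2,0.01,-0.005,0.15,0,0,0],[0.2,0.01,-0.005,0.28,0,0,0],[0.2,0.01,-0.005,0.31,0,0,0],[0.2,0.01,-0.005,0.33,0,0,0],[0.2,0.01,-0.005,0.33,0,0,0],[0.2,0.01,-0.005,0.34,0,0,0],[0.2,0.01,-0.005,0.34,0,0,0],[0.2,0.01,-0.005,0.345,0,0,0]]

```text
time: 11.55
tool_pos: [0.6238, -0.0861, 0.2593]
ee_rot: [3.14, 0.0, 1.574]
wrist_force: [0.8, 0.6, -1.7]
width: 0.0393
```

Request:
move_arm:
  increments:
    - [[0.2,0,0,0,0,0,0],[0.2,0,0,0,0,0,0],[0.2,0,0,0,0,0,0]]

```text
time: 11.8
tool_pos: [0.6236, -0.086, 0.2586]
ee_rot: [3.141, -0.0, 1.574]
wrist_force: [-0.8, -0.1, -2.0]
width: 0.0396
```

Request:
move_arm:
  increments:
    - [[0.2,0.007,0,0,0,0,0],[0.2,0.007,0,0.005,0,0,0],[0.2,0.007,0,0.01,0,0,0],[0.2,0.007,0,0.012,0,0,0],[0.2,0.007,0,0.012,0,0,0]]

```text
time: 12.22
tool_pos: [0.6236, -0.0852, 0.2584]
ee_rot: [3.141, -0.0, 1.574]
wrist_force: [-1.7, 1.4, 3.4]
width: 0.0395
```

Request:
move_arm:
  increments:
    - [[0.6,0,0,0,0,0,0],[0.8,0,0,0,0,0,0],[0.8,0,0,0,0,0,0],[0.8,0,0,0,0,0,0],[0.8,0,0,-0.2,0,0,0],[0.8,0,0,-0.5,0,0,0],[0.8,0,0,-0.8,0,0,0],[0.8,0,0,-1,0,0,0]]

```text
time: 12.88
tool_pos: [0.6238, -0.0854, 0.3602]
ee_rot: [3.138, 0.001, 1.574]
wrist_force: [0.6, 0.5, 0.7]
width: 0.0749
```

```bash
python3 go.py .538 -0.3847 .36 93.9
```

```text
t 12.88 pos [ 0.6238 -0.0854  0.3602] rpy [179.8029   0.0409  90.1911] F [0.6011 0.4614 0.6786] w 0.0749
shift [-2.9905 -0.8682  0.0014] turn [ 0.0022  0.0005 -0.0412] rows turn 0.5187551798625711
```

Request:
move_arm:
  increments:
    - [[0.8,-0.4,-0.1,0,0,0,0],[0.8,-0.8,-0.2,0,0,0,0],[0.8,-1,-0.29,0,0,0,0]]

```text
time: 13.13
tool_pos: [0.5944, -0.1883, 0.3578]
ee_rot: [3.14, 0.003, 1.573]
wrist_force: [-0.5, 0.3, -0.1]
width: 0.0755
```

Request:
move_arm:
  increments:
    - [[0.8,-0.4,-0.1,0,0,0,0],[0.8,-0.8,-0.2,0,0,0,0],[0.8,-1,-0.29,0,0,0,0]]

```text
time: 13.38
tool_pos: [0.5651, -0.2893, 0.3568]
ee_rot: [-3.141, 0.002, 1.571]
wrist_force: [-0.2, 0.4, -0.3]
width: 0.0751
```

Request:
move_arm:
  increments:
    - [[0.8,-0.4,-0.1,0,0,0,-0.02],[0.8,-0.8,-0.2,0,0,0,-0.04],[0.8,-1,-0.29,0,0,0,-0.041],[0.8,-1,-0.29,0,0,0,-0.041],[0.8,-1,-0.29,0,0,0,-0.041],[0.8,-1,-0.29,0,0,0,-0.041],[0.8,-1,-0.29,0,0,0,-0.041]]

```text
time: 13.97
tool_pos: [0.5382, -0.3843, 0.3573]
ee_rot: [3.141, -0.001, 1.64]
wrist_force: [-0.3, 0.4, 0.1]
width: 0.075
```

```bash
python3 go.py .538 -.3847 .26 93.9; python3 - <<'E'
from bench import robot
import cv2,numpy as np
for n in('scene','side'):
    p,d=robot.snapshot(n); c=robot.camera_params(n); cv2.imwrite(f"pics/{n}5.png",p[:,:,::-1]); np.savez(f'pics/{n}5.npz',p=p,d=d,**c)
    cv2.imwrite(f"pics/{n}5c.png",cv2.resize(p[:,:,::-1][140:290,180:340],None,fx=4,fy=4,interpolation=cv2.INTER_NEAREST))
c=robot.camera_params('wrist')
p,d=robot.snapshot('wrist'); cv2.imwrite("pics/wrist5.png",p[:,:,::-1]);np.savez('pics/wrist5.npz',p=p,d=d,**c)
E
```

```text
t 13.97 pos [ 0.5382 -0.3843  0.3573] rpy [179.9804  -0.0323  93.9809] F [-0.2515  0.4472  0.0526] w 0.075
shift [-0.0048 -0.0027  0.9727] turn [ 0.0002 -0.0004  0.0009] rows turn 0.012464249071486808
```

View pics/scene5c.png

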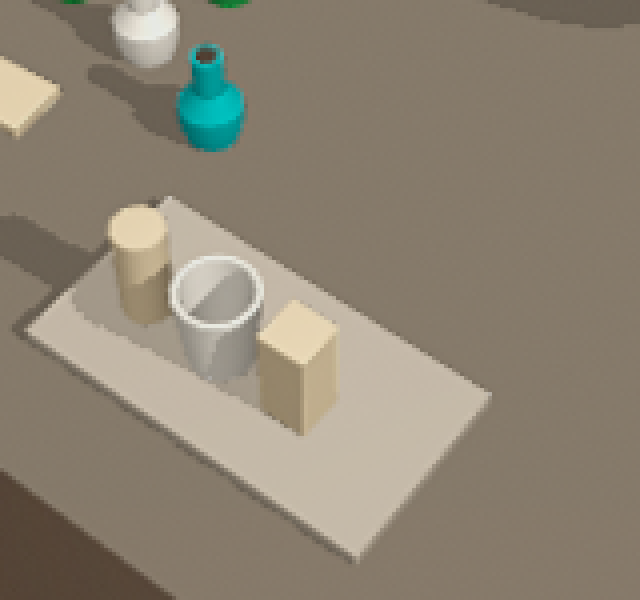

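View pics/side5c.png

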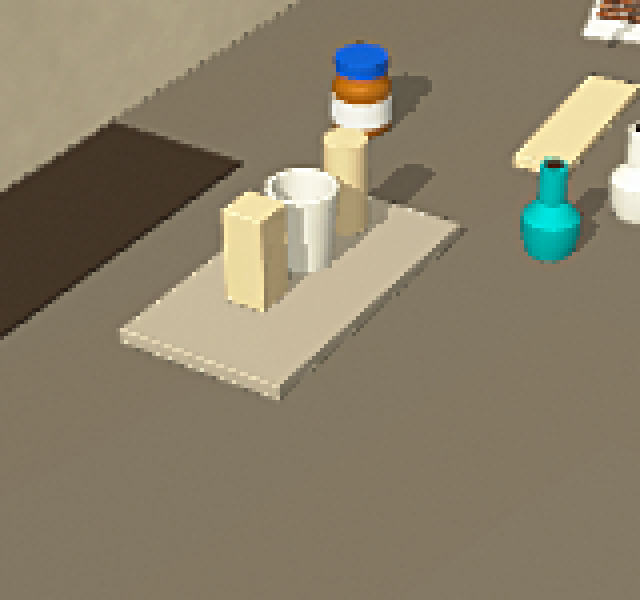

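View pics/wrist5.png

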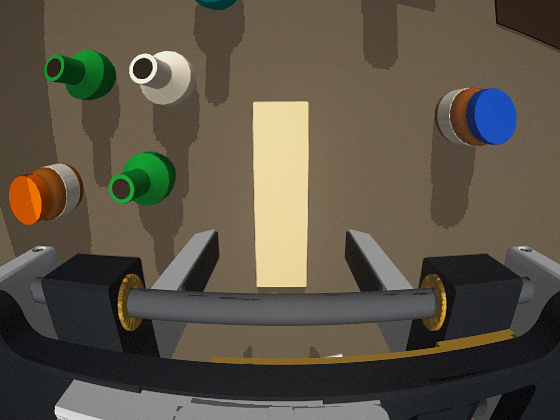

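```bash
python3 - <<'E'
import cv2,numpy as np
from h import *
np.set_printoptions(precision=4,suppress=True,linewidth=220)
f='pics/scene5.npz';q=cv2.imread('pics/scene5.png');r=q[...,2].astype(int)
def top(b,th):
    a,b0,c,e=b;m=np.zeros(r.shape,np.uint8);m[b0:e,a:c]=r[b0:e,a:c]>th
    n,l,s,_=cv2.connectedComponentsWithStats(m,connectivity=4);k=1+np.argmax(s[1:,4]);y,x=np.nonzero(l==k)
    A=ray(f,np.c_[x,y],.105)[:,:2]; return len(x),A.mean(0),A.max(0)-A.min(0)
print('sq',top((244,213,266,233),202)); print('rd',top((205,188,224,208),206))
print(r[190:206,204:225])
c=np.load('pics/wrist5.npz');w=cv2.imread('pics/wrist5.png')[...,2]
m=np.zeros_like(w);m[90:290,240:320]=w[90:290,240:320]>215
y,x=np.nonzero(m);A=wray(c,np.c_[x,y],.012)[:,:2]*1000
print('bat wrist',cv2.minAreaRect(A.astype(np.float32)),(y.min(),y.max()))
E
```

```text
sq (186, array([0.6249, 0.0557]), array([0.0389, 0.0393]))
rd (119, array([ 0.6242, -0.085 ]), array([0.0371, 0.0364]))
[[134 134 134 133 133 133 132 131 130 129 128 128 123 104 101 106 150 202 200 194 184]
 [134 134 134 133 132 130 128 133 158 180 188 201 178 122  95 146 201 198 194 195 195]
 [133 133 133 132 130 144 194 226 223 225 226 227 226 224 219 199 197 195 194 195 195]
 [133 134 132 130 147 197 227 230 228 228 228 229 229 230 230 222 204 193 194 194 194]
 [133 134 131 156 206 227 229 227 227 228 227 228 228 228 229 230 218 180 194 194 194]
 [133 132 133 181 230 228 227 227 228 228 228 228 229 228 229 231 226 202 194 194 195]
 [134 132 142 194 231 228 227 227 227 228 228 228 229 229 230 230 227 209 193 194 194]
 [133 131 145 197 231 228 228 228 228 228 228 229 229 229 230 231 230 216 193 194 194]
 [134 132 149 202 233 228 228 228 229 229 229 229 229 230 231 232 225 194 186 195 194]
 [134 134 130 168 221 231 229 228 229 229 229 229 230 231 231 230 213 179 184 195 195]
 [135 127 106 133 195 228 232 230 230 229 230 231 231 231 229 216 190 177 182 195 194]
 [129 109 101 116 148 181 218 231 232 232 232 232 232 226 208 195 187 180 184 195 194]
 [109 104 102 124 154 148 167 183 202 208 208 205 198 199 195 192 188 182 186 195 195]
 [104 103 128 166 161 144 150 162 176 184 187 191 191 194 194 194 189 183 184 195 194]
 [103 130 168 162 147 143 151 161 172 179 185 189 192 194 195 194 190 184 182 196 195]
 [138 167 166 158 143 144 151 161 171 179 184 190 193 195 195 195 192 178 163 197 194]]
bat wrist ((534.8876953125, -389.1590576171875), (54.933860778808594, 198.3635711669922), 4.646602630615234) (np.int64(102), np.int64(286))
```

Both posts stand, with the beaker in its place: offsets are 71.4 mm on the left and 69.3 mm on the right, and in line to within 1 mm. Next is the bat.

Request:
move_arm:
  increments:
    - [[0.8,-0.008,0,0.3,0,0,-0.002],[0.8,-0.008,0,0.6,0,0,-0.002],[0.8,-0.008,0,0.9,0,0,-0.002],[0.8,-0.008,0,0.9,0,0,-0.002],[0.8,-0.008,0,0.9,0,0,-0.002],[0.8,-0.008,0,0.9,0,0,-0.002]]

```text
time: 14.62
tool_pos: [0.5383, -0.3862, 0.2692]
ee_rot: [3.14, 0.002, 1.642]
wrist_force: [1.1, 0.1, -0.6]
width: 0.0748
```

```bash
python3 go.py .538 -.385 .2035 94.2
```

```text
t 14.62 pos [ 0.5383 -0.3862  0.2692] rpy [179.8921   0.0935  94.1045] F [ 1.0958  0.0843 -0.5652] w 0.0748
shift [ 0.0135 -0.0033  0.6566] turn [ 0.0012  0.001  -0.0011] rows turn 0.023984351429084564
```

Request:
move_arm:
  increments:
    - [[0.8,0.008,-0.003,0.3,0,0,0],[0.8,0.008,-0.003,0.5,0,0,0],[0.8,0.008,-0.003,0.6,0,0,0],[0.8,0.008,-0.003,0.62,0,0,0],[0.8,0.008,-0.003,0.62,0,0,0],[0.8,0.008,-0.003,0.62,0,0,0],[0.8,0.008,-0.003,0.62,0,0,0]]

```text
time: 15.2
tool_pos: [0.5379, -0.3861, 0.2077]
ee_rot: [3.139, 0.003, 1.642]
wrist_force: [0.1, -0.4, -0.0]
width: 0.0752
```

Request:
move_arm:
  increments:
    - [[0.8,0.01,0,0.035,0,0,0],[0.8,0.01,0,0.035,0,0,0],[0.8,0.01,0,0.035,0,0,0],[0.65,0.01,0,0.035,0,0,0],[0.5,0.01,0,0.035,0,0,0],[0.4,0.01,0,0.035,0,0,0],[0.4,0.01,0,0.035,0,0,0],[0.4,0.01,0,0.035,0,0,0]]

```text
time: 15.87
tool_pos: [0.5372, -0.3846, 0.2017]
ee_rot: [3.141, -0.0, 1.642]
wrist_force: [0.1, 0.2, 0.3]
width: 0.0552
```

Request:
move_arm:
  increments:
    - [[0.4,0,0,0,0,0,0],[0.4,0,0,0,0,0,0],[0.4,0,0,0,0,0,0]]

```text
time: 16.12
tool_pos: [0.5372, -0.3846, 0.2017]
ee_rot: [3.141, -0.0, 1.642]
wrist_force: [0.1, -0.2, 0.0]
width: 0.0558
```

```bash
python3 go.py .538 -.385 .2035 94.2
```

```text
t 16.12 pos [ 0.5372 -0.3846  0.2017] rpy [179.9917  -0.0021  94.06  ] F [ 0.091  -0.2094  0.0124] w 0.0558
shift [-0.0045  0.0074 -0.0176] turn [ 0.0001 -0.     -0.0016] rows turn 0.01958763224159084
```

Request:
move_arm:
  increments:
    - [[0.4,0,0,-0.1,0,0,0],[0.4,0,0,-0.3,0,0,0],[0.4,0,0,-0.6,0,0,0],[0.4,0,0,-0.9,0,0,0],[0.4,0,0,-1,0,0,0],[0.4,0,0,-1,0,0,0]]

```text
time: 16.62
tool_pos: [0.5378, -0.3851, 0.3063]
ee_rot: [3.136, 0.006, 1.642]
wrist_force: [0.4, -1.5, -2.3]
width: 0.0553
```

```bash
python3 go.py .6238 -.0155 .355 90.2
```

```text
t 16.62 pos [ 0.5378 -0.3851  0.3063] rpy [179.6706   0.3177  94.0598] F [ 0.3546 -1.4976 -2.2811] w 0.0553
shift [ 3.6227  1.1227 -0.5007] turn [0.0038 0.0034 0.0429] rows turn 0.5429838159679056
```

Request:
move_arm:
  increments:
    - [[0.4,0.1,0,-0.3,0,0,0],[0.4,0.3,0.1,-0.55,0,0,0],[0.4,0.6,0.2,-0.55,0,0,0],[0.4,0.9,0.28,-0.55,0,0,0]]

```text
time: 16.95
tool_pos: [0.5589, -0.2926, 0.3565]
ee_rot: [3.141, 0.0, 1.64]
wrist_force: [1.0, 0.9, -4.1]
width: 0.0557
```

Request:
move_arm:
  increments:
    - [[0.4,0.3,0.1,0,0,0,0],[0.4,0.6,0.2,0,0,0,0],[0.4,0.9,0.28,0,0,0,0]]

```text
time: 17.2
tool_pos: [0.5802, -0.1995, 0.3535]
ee_rot: [-3.137, -0.003, 1.641]
wrist_force: [-0.1, 0.7, -2.9]
width: 0.0553
```

Request:
move_arm:
  increments:
    - [[0.4,0.3,0.1,0,0,0,0],[0.4,0.6,0.2,0,0,0,0],[0.4,0.9,0.28,0,0,0,0]]

```text
time: 17.45
tool_pos: [0.6018, -0.1077, 0.3535]
ee_rot: [-3.137, -0.002, 1.642]
wrist_force: [-0.6, -0.1, -3.0]
width: 0.0555
```

Request:
move_arm:
  increments:
    - [[0.4,0.3,0.1,0,0,0,0.01],[0.4,0.6,0.2,0,0,0,0.03],[0.4,0.8,0.26,0,0,0,0.043],[0.4,0.9,0.28,0,0,0,0.043],[0.4,0.9,0.28,0,0,0,0.043],[0.4,0.9,0.28,0,0,0,0.043],[0.4,0.9,0.28,0,0,0,0.043],[0.4,0.9,0.28,0,0,0,0.043]]

```text
time: 18.12
tool_pos: [0.6232, -0.0192, 0.3564]
ee_rot: [-3.141, 0.0, 1.572]
wrist_force: [-0.4, 0.2, -3.8]
width: 0.0558
```

```bash
python3 go.py .6238 -.0155 .31 90.2; python3 - <<'E'
from bench import robot
import cv2,numpy as np
for n in('scene','side'):
    p,d=robot.snapshot(n); c=robot.camera_params(n); cv2.imwrite(f"pics/{n}6.png",p[:,:,::-1]); np.savez(f'pics/{n}6.npz',p=p,d=d,**c)
    cv2.imwrite(f"pics/{n}6c.png",cv2.resize(p[:,:,::-1][130:290,160:340],None,fx=4,fy=3.7,interpolation=cv2.INTER_NEAREST))
E
```

```text
t 18.12 pos [ 0.6232 -0.0192  0.3564] rpy [-179.9598    0.0277   90.0814] F [-0.4055  0.1887 -3.76  ] w 0.0558
shift [0.0369 0.0062 0.4639] turn [-0.0004  0.0003 -0.0013] rows turn 0.017921230230790793
```

View pics/scene6c.png

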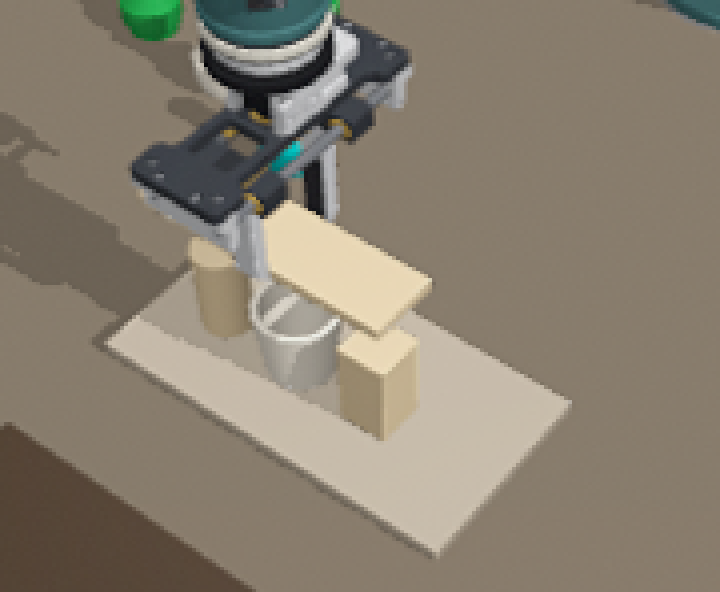

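View pics/side6c.png

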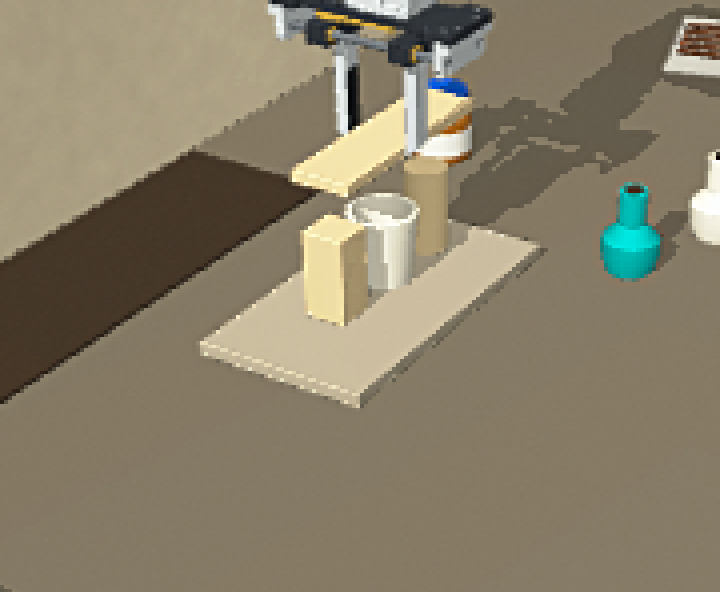

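The bat is level above the two posts. I'll lower it and stop just short.

Request:
move_arm:
  increments:
    - [[0.4,0.03,0.006,0,0,0,0],[0.4,0.03,0.006,0.15,0,0,0],[0.4,0.03,0.006,0.3,0,0,0],[0.4,0.03,0.006,0.42,0,0,0],[0.4,0.03,0.006,0.42,0,0,0],[0.4,0.03,0.006,0.42,0,0,0],[0.4,0.03,0.006,0.42,0,0,0],[0.4,0.03,0.006,0.42,0,0,0]]

```text
time: 18.88
tool_pos: [0.6243, -0.0146, 0.3162]
ee_rot: [3.139, 0.0, 1.574]
wrist_force: [0.8, -0.0, -3.4]
width: 0.0559
```

```bash
python3 go.py .6238 -.0155 .3069 90.2
```

```text
t 18.88 pos [ 0.6243 -0.0146  0.3162] rpy [179.863    0.0088  90.19  ] F [ 0.8009 -0.0228 -3.4391] w 0.0559
shift [-0.0089 -0.0054  0.0926] turn [ 0.0015  0.0001 -0.0001] rows turn 0.01921980241673228
```

Request:
move_arm:
  increments:
    - [[0.4,-0.007,-0.004,0.04,0,0,0],[0.4,-0.007,-0.004,0.06,0,0,0],[0.4,-0.007,-0.004,0.07,0,0,0],[0.4,-0.007,-0.004,0.075,0,0,0],[0.4,-0.007,-0.004,0.08,0,0,0],[0.4,-0.007,-0.004,0.08,0,0,0],[0.4,-0.007,-0.004,0.08,0,0,0]]

```text
time: 19.47
tool_pos: [0.6236, -0.0152, 0.3069]
ee_rot: [3.141, -0.0, 1.574]
wrist_force: [-0.4, 0.1, -3.0]
width: 0.0555
```

Request:
move_arm:
  increments:
    - [[0.4,0,0,0.005,0,0,0],[0.4,0,0,0.01,0,0,0],[0.4,0,0,0.01,0,0,0],[0.4,0,0,0.01,0,0,0]]

```text
time: 19.8
tool_pos: [0.6236, -0.0152, 0.3067]
ee_rot: [3.141, 0.0, 1.574]
wrist_force: [-1.8, 0.9, 2.1]
width: 0.0559
```

Request:
move_arm:
  increments:
    - [[0.65,0,0,0,0,0,0],[0.75,0,0,0,0,0,0],[0.75,0,0,0,0,0,0],[0.75,0,0,0,0,0,0],[0.75,0,0,-0.1,0,0,0],[0.75,0,0,-0.3,0,0,0],[0.75,0,0,-0.5,0,0,0],[0.75,0,0,-0.5,0,0,0]]

```text
time: 20.47
tool_pos: [0.6244, -0.0153, 0.3617]
ee_rot: [3.132, 0.001, 1.574]
wrist_force: [-0.1, 0.6, 1.1]
width: 0.0704
```

```bash
python3 go.py .4185 -.2705 .35 90.2
```

```text
t 20.47 pos [ 0.6244 -0.0153  0.3617] rpy [179.4453   0.0581  90.1934] F [-0.0855  0.6375  1.0531] w 0.0704
shift [-2.5449 -2.0685  0.0994] turn [ 0.0062  0.0006 -0.0001] rows turn 0.07790067947450811
```

Request:
move_arm:
  increments:
    - [[0.6,-0.3,-0.25,0,0,0,0],[0.6,-0.6,-0.5,0,0,0,0],[0.55,-0.85,-0.69,0,0,0,0]]

```text
time: 20.72
tool_pos: [0.5536, -0.1013, 0.3552]
ee_rot: [-3.141, 0.0, 1.575]
wrist_force: [1.1, -0.0, 0.6]
width: 0.0542
```

Request:
move_arm:
  increments:
    - [[0.55,-0.3,-0.25,0,0,0,0],[0.55,-0.6,-0.5,0,0,0,0],[0.55,-0.85,-0.69,0,0,0,0]]

```text
time: 20.97
tool_pos: [0.4843, -0.1871, 0.3553]
ee_rot: [-3.141, 0.0, 1.574]
wrist_force: [0.1, -0.3, -0.1]
width: 0.0519
```

Request:
move_arm:
  increments:
    - [[0.55,-0.3,-0.25,0,0,0,0],[0.55,-0.6,-0.5,0,0,0,0],[0.55,-0.84,-0.68,0,0,0,0],[0.55,-0.84,-0.68,0,0,0,0],[0.55,-0.84,-0.68,0,0,0,0],[0.55,-0.84,-0.68,0,0,0,0],[0.55,-0.84,-0.68,0,0,0,0]]

```text
time: 21.55
tool_pos: [0.4191, -0.2691, 0.3556]
ee_rot: [3.141, -0.001, 1.576]
wrist_force: [-0.3, 0.4, 0.4]
width: 0.0516
```

```bash
python3 go.py .4185 -.2705 .26 90.2; python3 - <<'E'
from bench import robot
import cv2,numpy as np
for n in('scene','side'):
    p,d=robot.snapshot(n); c=robot.camera_params(n); cv2.imwrite(f"pics/{n}7.png",p[:,:,::-1]); np.savez(f'pics/{n}7.npz',p=p,d=d,**c)
    cv2.imwrite(f"pics/{n}7c.png",cv2.resize(p[:,:,::-1][130:290,160:340],None,fx=4,fy=3.7,interpolation=cv2.INTER_NEAREST))
c=robot.camera_params('wrist')
p,d=robot.snapshot('wrist'); cv2.imwrite("pics/wrist7.png",p[:,:,::-1]);np.savez('pics/wrist7.npz',p=p,d=d,**c)
E
```

```text
t 21.55 pos [ 0.4191 -0.2691  0.3556] rpy [179.9866  -0.0371  90.2792] F [-0.2696  0.3723  0.4459] w 0.0516
shift [-0.0145 -0.0061  0.9556] turn [ 0.0001 -0.0004  0.0009] rows turn 0.01235158761334362
```

View pics/scene7c.png

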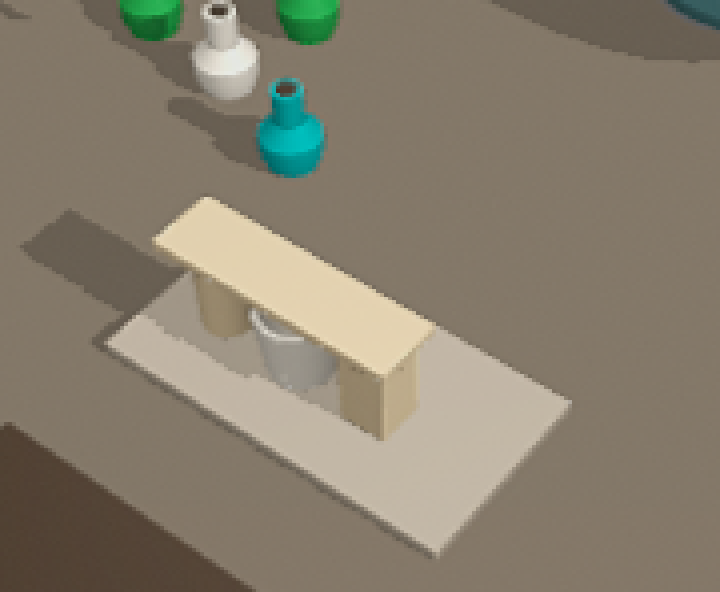

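View pics/side7c.png

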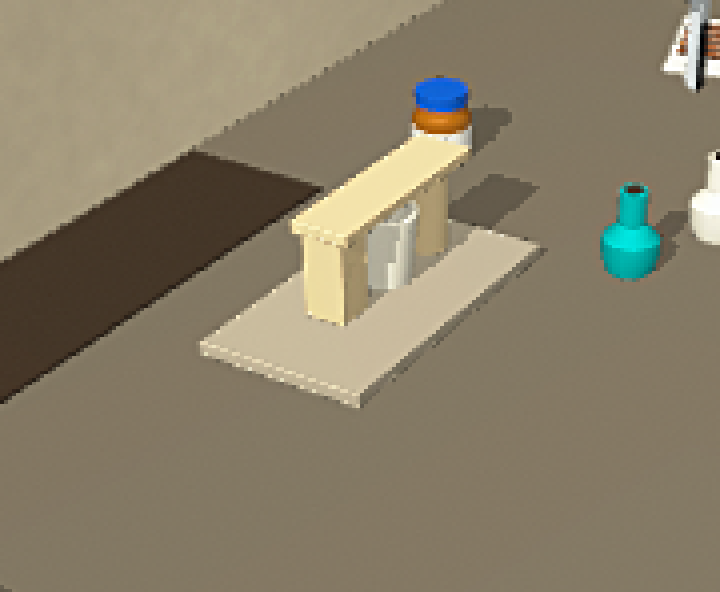

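View pics/wrist7.png

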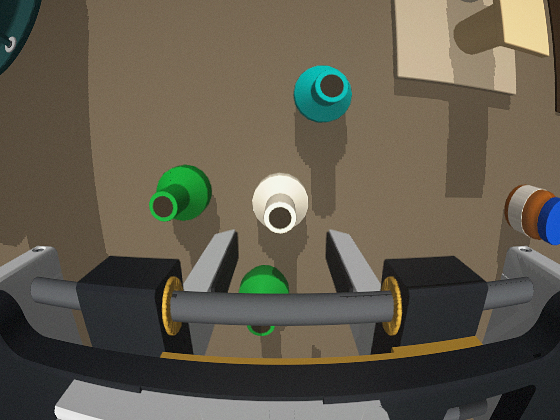

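```bash
python3 - <<'E'
import cv2,numpy as np
from h import *
np.set_printoptions(precision=4,suppress=True,linewidth=220)
f='pics/scene7.npz';q=cv2.imread('pics/scene7.png');r=q[...,2].astype(int)
a,b0,c,e=190,178,272,235
m=np.zeros(r.shape,np.uint8);m[b0:e,a:c]=r[b0:e,a:c]>210
n,l,s,_=cv2.connectedComponentsWithStats(m,connectivity=4);k=1+np.argmax(s[1:,4]);m=(l==k).astype(np.uint8)
cc=cv2.findContours(m,0,cv2.CHAIN_APPROX_NONE)[0][0][:,0]
A=ray(f,cc,.117)[:,:2]*1000;R=cv2.minAreaRect(A.astype(np.float32));print(m.sum(),R)
_,W=cloud(f);w=W[m>0];A_=np.c_[w[:,:2],np.ones(len(w))];print('plane',np.linalg.lstsq(A_,w[:,2],rcond=None)[0],np.median(w[:,2]))
c=np.load('pics/wrist7.npz');w=cv2.imread('pics/wrist7.png')
print('vase wrist',wray(c,[[279,216.5]],.088))
g=w[195:240,258:302,0]; mm=((g<90)).astype(np.uint8);y,x=np.nonzero(mm);n,l,s,ce=cv2.connectedComponentsWithStats(mm);print(s,ce+[258,195])
E
```

```text
1206 ((624.136474609375, -18.728408813476562), (54.021705627441406, 198.54441833496094), 0.2951020896434784)
 ** On entry to DLASCL parameter number  4 had an illegal value
 ** On entry to DLASCL parameter number  4 had an illegal valueTraceback (most recent call last):
  File "<stdin>", line 10, in <module>
    x, resids, rank, s = _umath_linalg.lstsq(a, b, rcond,
                         ~~~~~~~~~~~~~~~~~~~^^^^^^^^^^^^^
                                             signature=signature)
                                             ^^^^^^^^^^^^^^^^^^^^
    raise LinAlgError("SVD did not converge in Linear Least Squares")
numpy.linalg.LinAlgError: SVD did not converge in Linear Least Squares
```

```bash
python3 - <<'E'
import cv2,numpy as np
from h import *
np.set_printoptions(precision=4,suppress=True,linewidth=220)
for nm,box,th in (('scene7',(190,178,272,235),205),('side7',(230,160,280,196),235)):
    f=f'pics/{nm}.npz';q=cv2.imread(f'pics/{nm}.png');r=q[...,2].astype(int)
    a,b0,c,e=box
    m=np.zeros(r.shape,np.uint8);m[b0:e,a:c]=r[b0:e,a:c]>th
    n,l,s,_=cv2.connectedComponentsWithStats(m,connectivity=4);k=1+np.argmax(s[1:,4]);m=(l==k).astype(np.uint8)
    cc=cv2.findContours(m,0,cv2.CHAIN_APPROX_NONE)[0][0][:,0]
    A=ray(f,cc,.117)[:,:2]*1000;R=cv2.minAreaRect(A.astype(np.float32));print(nm,m.sum(),R)
    _,W=cloud(f);w=W[m>0];w=w[np.isfinite(w).all(1)&(abs(w[:,2]-.117)<.02)];A_=np.c_[w[:,:2]-w[:,:2].mean(0),np.ones(len(w))];print('plane',np.linalg.lstsq(A_,w[:,2],rcond=None)[0])
c=np.load('pics/wrist7.npz');w=cv2.imread('pics/wrist7.png')
g=w[195:240,258:302,0]; mm=((g<90)).astype(np.uint8);n,l,s,ce=cv2.connectedComponentsWithStats(mm);print(s[1:],ce[1:]+[258,195])
print('vase wrist',wray(c,[[279,216.5]],.088))
f='pics/scene7.npz';b=cv2.imread('pics/scene7.png')[...,0]
print(b[129:136,207:222])
E
```

```text
scene7 1223 ((624.2000122070312, -18.66747283935547), (54.50881576538086, 199.13931274414062), 0.3102629482746124)
plane [0.0048 0.0004 0.1174]
side7 487 ((621.839599609375, -7.8426971435546875), (56.661155700683594, 232.05804443359375), 1.424528956413269)
plane [-0.0102 -0.0087  0.1143]
[[ 11  12  22  22 367]
 [  0  25  44  20 498]] [[279.6349 217.4605]
 [279.2309 233.0341]]
vase wrist [[ 0.4145 -0.2707  0.088 ]]
[[103 104 104 104 103  98  93  75  76  77  79  80  81  82  81]
 [105 104 102 101 104 134 166 168 181 153 138  76  81  81  82]
 [105 103 101 122 167 169  90  95 102 113 157 141  78  80  82]
 [104 103 100 145 183 110  40  45  43  71 167 204  74  80  81]
 [104 103 100 161 205 122  38  42  39  88 183 211  83  79  82]
 [105 103 101 128 185 205 172 137 137 173 213 175 108  78  81]
 [103 104 103 108 136 165 188 202 195 182 192 169 116  77  81]]
```

Request:
move_arm:
  increments:
    - [[0.55,-0.018,-0.008,0.1,0,0,0],[0.55,-0.018,-0.008,0.4,0,0,0],[0.55,-0.018,-0.008,0.7,0,0,0],[0.55,-0.018,-0.008,0.95,0,0,0],[0.55,-0.018,-0.008,0.95,0,0,0],[0.55,-0.018,-0.008,0.95,0,0,0],[0.55,-0.018,-0.008,0.95,0,0,0]]

```text
time: 22.28
tool_pos: [0.4182, -0.2719, 0.2619]
ee_rot: [3.14, 0.001, 1.575]
wrist_force: [0.1, -0.2, 0.5]
width: 0.0519
```

```bash
python3 go.py .4182 -.2712 .254 90.2; python3 - <<'E'
from bench import robot
import cv2
for n in ('wrist','scene'):
    p,d=robot.snapshot(n)
    if n=='scene': p=cv2.resize(p[90:210,150:290],None,fx=4,fy=4)
    cv2.imwrite(f"pics/{n}8.png",p[:,:,::-1])
E
```

```text
t 22.28 pos [ 0.4182 -0.2719  0.2619] rpy [179.9177   0.0619  90.2158] F [ 0.076  -0.2417  0.548 ] w 0.0519
shift [ 0.0071 -0.0001  0.079 ] turn [0.0009 0.0007 0.0002] rows turn 0.014552108485348714
```

View pics/wrist8.png

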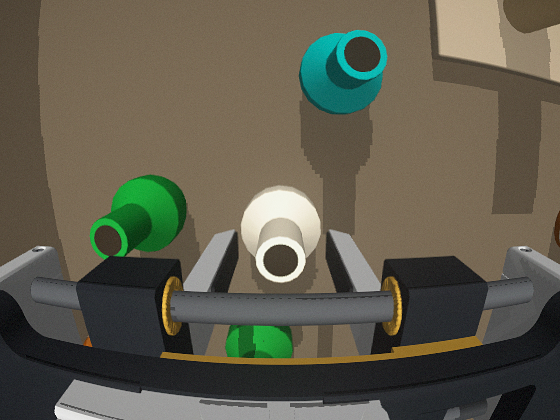

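View pics/scene8.png

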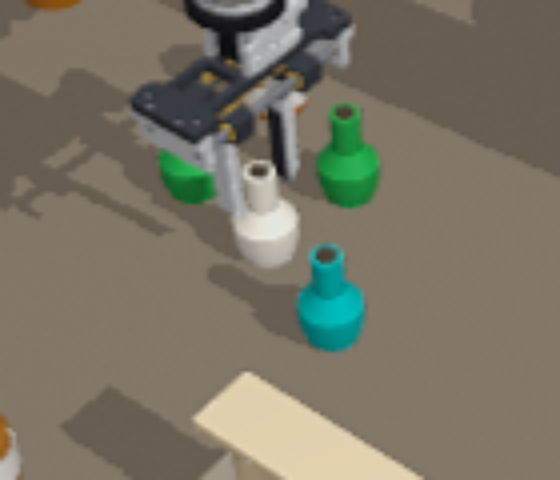

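The white vase is centred between the fingers (neck at (280,260) in the wrist view), with the green ones well clear. I'll go down and close on the neck.

Request:
move_arm:
  increments:
    - [[0.55,0.006,0,0.03,0,0,0],[0.55,0.006,0,0.065,0,0,0],[0.55,0.006,0,0.065,0,0,0],[0.4,0.006,0,0.065,0,0,0],[0.3,0.006,0,0.065,0,0,0],[0.2,0.006,0,0.065,0,0,0],[0.1,0.006,0,0.065,0,0,0],[0.1,0.006,0,0.065,0,0,0]]

```text
time: 23.05
tool_pos: [0.4177, -0.2712, 0.2543]
ee_rot: [3.141, -0.0, 1.574]
wrist_force: [-0.1, -0.2, 0.8]
width: 0.0252
```

Request:
move_arm:
  increments:
    - [[0.1,0,0,0,0,0,0],[0.1,0,0,0,0,0,0],[0.1,0,0,0,0,0,0],[0.1,0,0,0,0,0,0]]

```text
time: 23.38
tool_pos: [0.4177, -0.2712, 0.2543]
ee_rot: [3.141, 0.0, 1.574]
wrist_force: [-0.2, -0.4, 1.9]
width: 0.0249
```

```bash
python3 go.py .6235 -.018 .39 90.2
```

```text
t 23.38 pos [ 0.4177 -0.2712  0.2543] rpy [179.9932   0.0021  90.1927] F [-0.2068 -0.4028  1.8885] w 0.0249
shift [ 2.5246  2.0667 -1.3568] turn [ 0.0001  0.     -0.0001] rows turn 0.0014267097399688054
```

Request:
move_arm:
  increments:
    - [[0.1,0,0,-0.2,0,0,0],[0.1,0,0,-0.5,0,0,0],[0.1,0,0,-0.9,0,0,0],[0.1,0,0,-1,0,0,0]]

```text
time: 23.72
tool_pos: [0.4184, -0.2717, 0.3603]
ee_rot: [3.134, 0.006, 1.574]
wrist_force: [1.4, -0.2, 0.1]
width: 0.0248
```

Request:
move_arm:
  increments:
    - [[0.1,0,0,-0.3,0,0,0],[0.1,0.2,0.15,-0.5,0,0,0],[0.1,0.5,0.4,-0.5,0,0,0],[0.1,0.84,0.69,-0.5,0,0,0]]

```text
time: 24.05
tool_pos: [0.4847, -0.1892, 0.4059]
ee_rot: [3.138, 0.002, 1.571]
wrist_force: [0.3, 0.8, -1.7]
width: 0.0245
```

Request:
move_arm:
  increments:
    - [[0.1,0.3,0.25,0,0,0,0],[0.1,0.6,0.5,0,0,0,0],[0.1,0.84,0.69,0,0,0,0]]

```text
time: 24.3
tool_pos: [0.5544, -0.1027, 0.4032]
ee_rot: [-3.141, -0.001, 1.576]
wrist_force: [0.0, -0.5, -1.6]
width: 0.0247
```

Request:
move_arm:
  increments:
    - [[0.1,0.3,0.25,0,0,0,0],[0.1,0.6,0.5,0,0,0,0],[0.1,0.84,0.69,0,0,0,0],[0.1,0.84,0.69,0,0,0,0],[0.1,0.84,0.69,0,0,0,0],[0.1,0.84,0.69,0,0,0,0],[0.1,0.84,0.69,0,0,0,0]]

```text
time: 24.88
tool_pos: [0.6214, -0.0217, 0.4039]
ee_rot: [-3.141, 0.0, 1.573]
wrist_force: [-0.8, 0.2, -1.4]
width: 0.0253
```

```bash
python3 go.py .6236 -.0182 .375 90.2; python3 - <<'E'
from bench import robot
import cv2
for n in ('side','scene'):
    p,d=robot.snapshot(n)
    p=cv2.resize(p[90:250,160:340],None,fx=4,fy=3.7)
    cv2.imwrite(f"pics/{n}9.png",p[:,:,::-1])
E
```

```text
t 24.88 pos [ 0.6214 -0.0217  0.4039] rpy [-179.9539    0.0193   90.1164] F [-0.7644  0.1774 -1.4442] w 0.0253
shift [0.0355 0.0225 0.2894] turn [-0.0005  0.0002 -0.0009] rows turn 0.013611955340285899
```

View pics/side9.png

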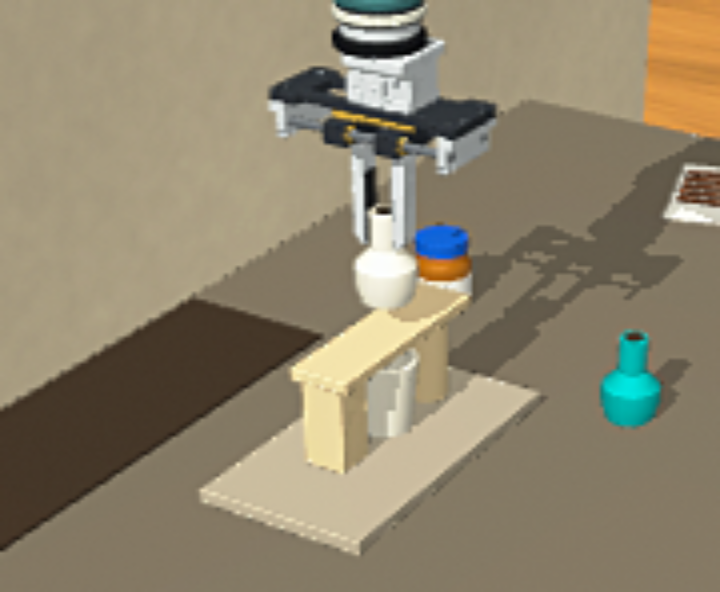

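View pics/scene9.png

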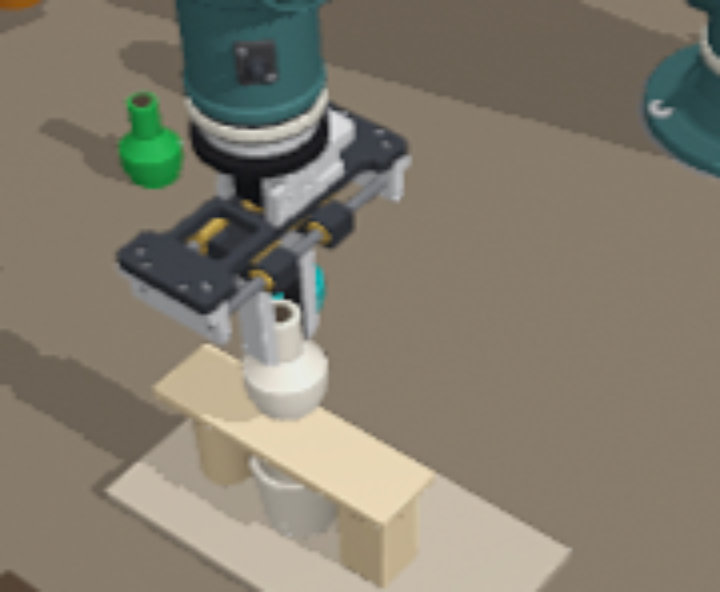

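Request:
move_arm:
  increments:
    - [[0.1,0.03,0.022,0,0,0,0],[0.1,0.03,0.022,0.1,0,0,0],[0.1,0.03,0.022,0.2,0,0,0],[0.1,0.03,0.022,0.26,0,0,0],[0.1,0.03,0.022,0.26,0,0,0],[0.1,0.03,0.022,0.26,0,0,0],[0.1,0.03,0.022,0.26,0,0,0],[0.1,0.03,0.022,0.26,0,0,0]]

```text
time: 25.65
tool_pos: [0.6242, -0.0177, 0.3788]
ee_rot: [3.141, 0.0, 1.574]
wrist_force: [-0.2, 0.3, -1.4]
width: 0.0248
```

```bash
python3 go.py .6236 -.0182 .3716 90.2
```

```text
t 25.65 pos [ 0.6242 -0.0177  0.3788] rpy [179.947    0.0012  90.1948] F [-0.1992  0.3476 -1.4023] w 0.0248
shift [-0.0046 -0.0056  0.0717] turn [ 0.0006  0.     -0.0001] rows turn 0.0074422713592010555
```

Request:
move_arm:
  increments:
    - [[0.1,-0.004,-0.005,0.03,0,0,0],[0.1,-0.004,-0.005,0.05,0,0,0],[0.1,-0.004,-0.005,0.06,0,0,0],[0.1,-0.004,-0.005,0.064,0,0,0],[0.1,-0.004,-0.005,0.064,0,0,0],[0.1,-0.004,-0.005,0.064,0,0,0]]

```text
time: 26.15
tool_pos: [0.6236, -0.0181, 0.3719]
ee_rot: [3.142, -0.0, 1.574]
wrist_force: [-0.4, 1.1, -1.1]
width: 0.0249
```

Request:
move_arm:
  increments:
    - [[0.1,0,0,0.005,0,0,0],[0.1,0,0,0.008,0,0,0],[0.1,0,0,0.01,0,0,0],[0.1,0,0,0.01,0,0,0]]

```text
time: 26.48
tool_pos: [0.6236, -0.0181, 0.3713]
ee_rot: [3.141, -0.0, 1.574]
wrist_force: [-0.2, 0.1, -0.5]
width: 0.0249
```

Request:
move_arm:
  increments:
    - [[0.1,0,0,0.004,0,0,0],[0.1,0,0,0.004,0,0,0],[0.1,0,0,0.004,0,0,0]]

```text
time: 26.73
tool_pos: [0.6235, -0.0182, 0.3713]
ee_rot: [3.141, 0.0, 1.574]
wrist_force: [-1.1, 0.3, 3.1]
width: 0.0246
```

Contact. Now open evenly and rise straight up.

Request:
move_arm:
  increments:
    - [[0.35,0,0,0,0,0,0],[0.45,0,0,0,0,0,0],[0.55,0,0,0,0,0,0],[0.6,0,0,0,0,0,0],[0.6,0,0,0,0,0,0],[0.6,0,0,-0.15,0,0,0],[0.6,0,0,-0.4,0,0,0],[0.6,0,0,-0.7,0,0,0]]

```text
time: 27.4
tool_pos: [0.6235, -0.0182, 0.4384]
ee_rot: [-3.136, -0.001, 1.574]
wrist_force: [0.9, -0.3, 1.0]
width: 0.0562
```

Request:
move_arm:
  increments:
    - [[0.6,0,0,-0.3,0,0,0],[0.6,-0.1,-0.3,-0.3,0,0,0],[0.6,-0.2,-0.6,-0.3,0,0,0],[0.6,-0.2,-1,-0.3,0,0,0]]

```text
time: 27.73
tool_pos: [0.5239, -0.0397, 0.47]
ee_rot: [3.141, 0.001, 1.573]
wrist_force: [-1.4, 0.1, -0.4]
width: 0.0565
```

Request:
move_arm:
  increments:
    - [[0.6,0,-0.4,0,0,0,0],[0.6,0,-0.8,0,0,0,0],[0.6,0,-1,0,0,0,0],[0.6,0,-1,0,0,0,0],[0.6,0,-1,0,0,0,0],[0.6,0,-1,0,0,0,0]]

```text
time: 28.23
tool_pos: [0.4243, -0.0389, 0.4705]
ee_rot: [3.141, -0.0, 1.574]
wrist_force: [0.7, 0.7, 0.4]
width: 0.0564
```

```bash
python3 go.py .4 0 .4 90; python3 - <<'E'
from bench import robot
import cv2,numpy as np
for n in('scene','side'):
    p,d=robot.snapshot(n); c=robot.camera_params(n); cv2.imwrite(f"pics/{n}10.png",p[:,:,::-1]); np.savez(f'pics/{n}10.npz',p=p,d=d,**c)
    cv2.imwrite(f"pics/{n}10c.png",cv2.resize(p[:,:,::-1][110:270,160:340],None,fx=4,fy=3.7))
E
```

```text
t 28.23 pos [ 0.4243 -0.0389  0.4705] rpy [179.9439  -0.0016  90.1898] F [0.7461 0.7122 0.4209] w 0.0564
shift [ 0.3898 -0.2419  0.7049] turn [ 0.0006 -0.      0.0021] rows turn 0.027645576565586687
```

View pics/scene10.png

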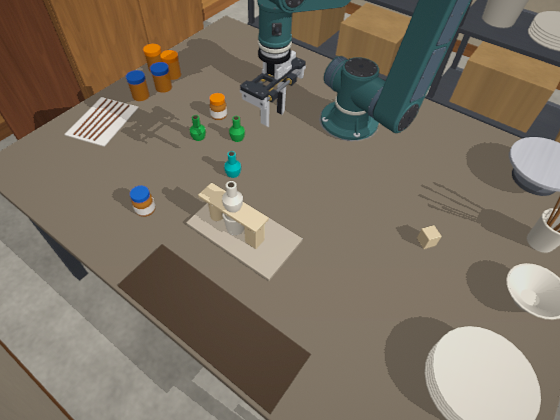

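View pics/side10c.png

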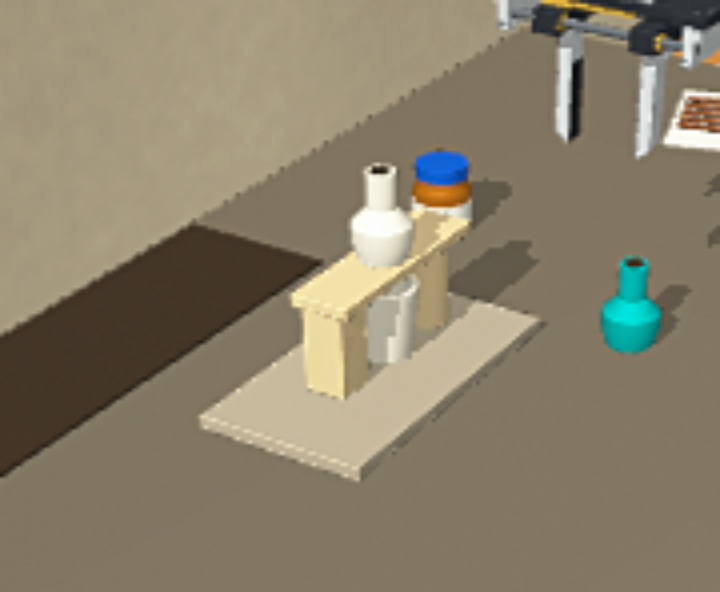

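View pics/scene10c.png

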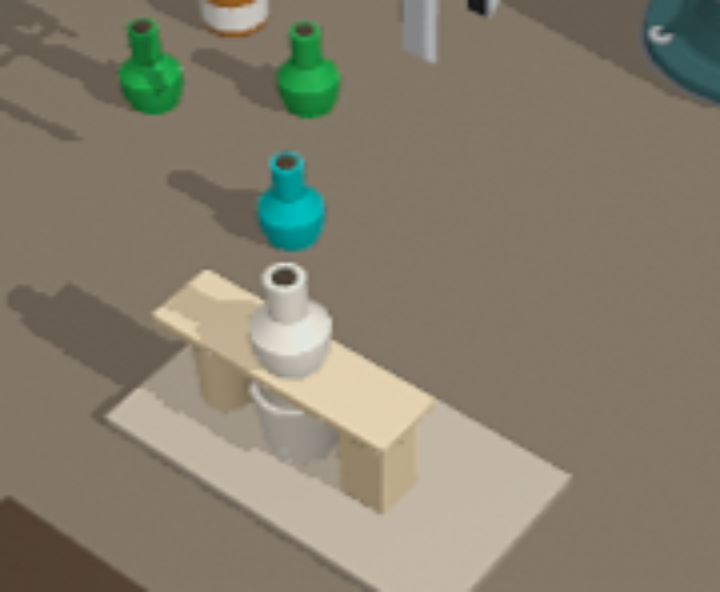

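```bash
python3 - <<'E'
import cv2,numpy as np
from h import *
from bench import robot
np.set_printoptions(precision=4,suppress=True,linewidth=220)
f='pics/scene10.npz';q=cv2.imread('pics/scene10.png');g=q[...,0]
m=(g[179:190,224:240]<95).astype(np.uint8);y,x=np.nonzero(m);print(len(x),x.mean()+224,y.mean()+179,'mouth',ray(f,[[x.mean()+224,y.mean()+179]],.205))
a=cv2.imread('pics/scene0.png').astype(int);d=abs(q.astype(int)-a).max(2)
for n,(b,c,e,h) in dict(short=(418,224,444,250),jn=(207,92,230,118),jf=(129,185,157,217),tq=(223,149,243,178),beakerlow=(226,226,240,238)).items(): print(n,(d[c:h,b:e]>40).sum())
o=robot.get_obs();print(o['time'],o['qvel'])
E
```

```text
20 230.5 184.5 mouth [[ 0.6244 -0.0183  0.205 ]]
short 0
jn 0
jf 0
tq 4
beakerlow 24
28.3333 [ 0.0015  0.008  -0.0012  0.0005  0.004  -0.0015]
```

```bash
python3 -c "
from bench import robot
print(robot.close_job())"
```

```text
the job is handed in; nothing more can be done
None
```

The kiln shelf is loaded in the order asked and handed in after about 28 s of robot time. The square post went on the beaker's left, the round post on its right, then the bat, and last the white vase.

| Check (scene camera) | Measured | Asked |
|---|---|---|
| Left post centre to beaker centre | about 71.4 mm | 70 mm |
| Right post centre to beaker centre | about 69.3 mm | 70 mm |
| Posts in line with the beaker | within about 1 mm | in line |
| Bat | level, within about 0.3° of the long direction | level, along the shelf |
| Vase mouth | at (0.624, -0.018), above the bat's centre and upright | middle of the bat |

- **Bat off-centre:** its centre is about 3 mm to the right of the beaker's. I left it rather than risk disturbing the posts.
- **Bystanders:** the short post and both jars show no change from the first picture. The turquoise look-alike changed by only 4 pixels, which I took for shadow. I did not compare the two green look-alikes pixel by pixel; nothing touched them in the pictures.
- **Beaker:** its rim had not moved after the first post went down. After that it was only partly visible. The last comparison showed 24 changed pixels low on it, which I took to be shadow, so I did not confirm its final position by measurement.
- **Camera disagreements:** the wrist camera read about 4 mm lower in x than the scene camera. The side camera differed by about 3–5 mm, and its outline of the bat was unusable (232 mm long). I relied on positions relative to the scene camera.

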